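Turn the brake pads lining-up and pack them in the tin

ROBOT

A 6-joint arm with a two-finger parallel gripper is mounted at the origin on the work surface. World frame = base frame: x ahead of the robot, y to its left, z up, the work surface at z = 0. Lengths are in m, angles in rad, forces in N, time in s.
With the tool pointing down it reaches from about 0.375 to 0.9 m from the base axis. Payload 3.1 kg.
Tool frame: the origin (TCP) lies at the very end of the fingers, on their centre line; the grasp point (between the pads) lies 19 mm behind it; z points along the fingers, y is the line along which they close (so a half turn about z gives the same grasp; the last joint's range is limited). The gripper opens to 87 mm and grips with 3 to 60 N. Pads are 19 mm wide; open, the fingers measure 117 mm over their backs; the gripper's body (75 mm by 190 mm) begins 51 mm behind the grasp point.
Start: joints at [1.03, 0.527, 1.433, -0, 1.181, -0.178], TCP at [0.222, 0.584, 0.223] pointing down, gripper open.
Joint ranges: [-3.08, 3.08], [-0.75, 2.2], [0.22, 2.44], [-1.43, 4.57], [0, 2.65], [-2.85, 2.85]. Speed limits (rad/s): [2.79, 2.79, 3.14, 3.14, 3.14, 3.14].

INTERFACE

Orientations are given as a unit quaternion [x, y, z, w].
In Python, from rig import status, viewer, robot gives the robot as it stands.
- The arm moves only by the tool arm_command, never from a script. Its arguments are lists of equal length, an entry for each row: "delta_rot": the turn, a rotation vector about the tool's x, y, z in degrees, a list of three; "delta_pos": the shift along the tool's x, y, z in m, a list of three; "gripper": the closure, from -1 (fully open) to 1 (shut). In form: {"delta_rot": [[rx, ry, rz], ...], "delta_pos": [[dx, dy, dz], ...], "gripper": [gripper, ...]}. A call has 1 to 12 rows; each row is the pose to reach, as a shift and turn from the pose commanded when the call began, along the tool's axes at that moment; what a row does not reach only later rows make up. A row lasts 1/12 s, in which the tool goes at most 41.7 mm and 7.16 degrees, less where a joint would pass 70% of its speed; a pose out of reach is approached as far as the arm can. A call with a gripper value outside its range is refused whole. The fingers move at their own pace and stop on an object; "grip_force" is the grip in N (left out, the last holds). Time passes only in rows, so rows that repeat a pose let the fingers close. It gives the time, the measured TCP pose, the force, the opening and the grip force at its end, in the units of the state.
- status.get_obs(): the state, without advancing time (a new reading comes with each control period).
- viewer.camera(name): name is "scene" or "top" or "wrist"; returns a dict with "pixels" (420x560x3 uint8, blue, green, red), "fx", "fy", "cx", "cy" (pixels), "k1" (the pictures are not rectified: a ray, as slopes to the right and down, at radius r is drawn at 1 + k1 r^2 times it, then the intrinsics apply), "pose" (4x4, takes a point from camera to world coordinates); the wrist camera has in their place "mount" (4x4, takes a point from camera to tool coordinates, whose origin is the TCP and whose axes are the flange's). Camera axes: x right, y down, z forward; pixel columns grow to the right and rows downward; lengths in m; the calibration is good to about 2 mm. A picture is of the moment at which its call begins: read the wrist's pose just before it. There is no depth.
- robot.hand_in(): hands the job in; it is judged then, once.
The state is a dict: "time": time; "q": joint angles; "joint_velocities": joint speeds; "joint_torque": joint torques, N m; "position": TCP position; "tool_rot": TCP orientation; "ft_force": force on the tool from outside, world axes, zero at the start; "moment": the same for the moment, N m; "grip_width": finger opening in m; "grip_force": force on a finger pad.
Only numpy, scipy, OpenCV 4.12 (cv2) and the standard library are available. Lean on these libraries where they do the work, as an engineer would, in place of code of your own. Each camera call takes 0.05 s, during which the arm holds its last target. There are 200 camera calls.

TASK

Lay all the spare brake pads together in the hinged tipping tray, blue plate up as they lie, and swing the tray over by its red bar so that they tumble onto the landing beside it with their black linings up, then bring the tray back down flat. Pack every pad flat in the green tin, black lining up, close the lid, and then turn the brass turnbutton fully across the lid to secure it. Leave the pump, the grater and the tumbler where they stand.

Things in the scene. Friction and masses are not known exactly. Their poses are not given: they have to be found in the camera images.
- pad1: Brake pad, a flat block 44 (x) by 30 (y) by 12 mm (z), about 60 g: a 4 mm bright blue backing plate on its +z side, black lining with a grey groove on its -z side. Origin at the middle of the block. It starts flat on the shelf, blue up (z up), at any yaw. 2 or 3 of the pads are there.
- pad2: Brake pad, a flat block 44 (x) by 30 (y) by 12 mm (z), about 60 g: a 4 mm bright blue backing plate on its +z side, black lining with a grey groove on its -z side. Origin at the middle of the block. It starts flat on the shelf, blue up (z up), at any yaw. 2 or 3 of the pads are there.
- pad3: Brake pad, a flat block 44 (x) by 30 (y) by 12 mm (z), about 60 g: a 4 mm bright blue backing plate on its +z side, black lining with a grey groove on its -z side. Origin at the middle of the block. It starts flat on the shelf, blue up (z up), at any yaw. 2 or 3 of the pads are there.
- tip_stand: Tipping stand, fixed to the shelf: plywood base 222 mm wide (y). Origin on the shelf plane straight below the tray's hinge; x points from the tray to the landing, y along the hinge. The hinge axis is 18 mm above the origin. The tray lies on the -x side of the hinge, the landing on the +x side.
- tray (a joint): Angle of the tipping tray: 0 flat, 1.57 upright, 2.1 stop, tipped towards the landing; it turns about the stand's +y (handle up and over to +x). Light, damped (0.35 kg); let go, it sinks back to flat, or to the stop once past upright. A 14 mm lip at the hinge keeps pads in until about 1.9 rad, then they topple onto the landing: go to 2.05 or more and wait a second.
- tray_floor (a point): Middle of the tray's inner floor, moving with the tray; axes at angle 0 as tip_stand. Floor 81 (x) by 200 mm (y), 18 mm above the shelf, middle 44.5 mm to -x of the hinge; side and end walls 18 mm high, 4 mm thick. Three pads fit side by side 58 mm apart along y; lay their 44 mm side along x.
- tray_handle (a point): Middle of the tray's red bar, moving with the tray: 12 mm thick, 118 mm long along y, held at y = +-55 mm by 8 mm rods, 40 mm free between bar and tray. At angle 0 it is 135 mm to -x of the hinge, 10 mm above the hinge axis (28 mm above the shelf). The bar can turn within a grip, so the gripper may point down all the way.
- landing_floor (a point): Middle of the landing's floor, 8 mm above the shelf, axes as tip_stand: open pan 107 mm (x) by 214 mm (y) with plywood walls 22 mm high, 4 mm thick on three sides, open to the hinge.
- tin: Flat green tin, fixed to the shelf, 110 (x) by 210 (y) by 40 mm high, walls and floor 3 mm. Origin under its centre. Lid hinged on the +x side, turnbutton bracket (24 mm deep, 47 mm high) outside the middle of the -x side.
- tin_floor (a point): Middle of the tin's inner floor, 3 mm above the shelf, axes as tin. Inside 104 (x) by 204 mm (y). Three pads fit side by side 58 mm apart along y; there is room for fingers that close along y, not along x (open lid at +x, turnbutton fin at -x).
- lid (a joint): Angle of the tin's lid: 0 shut, 1.6 to 1.75 as it starts, standing open at the +x side, 1.8 stop. Flat plate 110 by 210 by 6 mm; hinge axis along the tin's y, 55 mm to +x of its centre, 40 mm above the shelf (underside of the plate). A stiff hinge (0.12 N m) holds it at any angle; push its outer face to shut it.
- lid_edge (a point): Middle of the lid's free edge, 110 mm from the hinge; when shut, at the tin's -x side, 43 mm above the shelf.
- turnbutton (a joint): Angle of the brass turnbutton about a vertical axis: 0 = its bar lies along the tin's front (along the tin's y), clear of the lid (starts at 0 to 0.25); 1.57 = stop, bar across the lid's edge (along the tin's x). It grows clockwise seen from above and stays where it is left.
- button_grip (a point): On the turnbutton's axis, 67 mm to -x of the tin's centre, 66 mm above the shelf, at grip height. Bar 64 by 12 by 6 mm, 48 to 54 mm above the shelf, with an upright fin 40 mm long along the bar, 10 mm thick, top 74 mm above the shelf. The shut lid's top is at 46 mm.
- pump: Bystander, loose: yellow hand pump standing upright, foot 90 by 120 mm, 236 mm high, 120 mm black T handle along y. Origin under its foot.
- grater: Bystander, loose: steel box grater 75 by 100 mm, 211 mm high. Origin under its centre.
- tumbler: Bystander, loose: glass tumbler, 72 mm across, 90 mm high, with brass valve cores in it. Origin under its centre.

How it is judged:
By the outcome, as a careful person would: the job done as asked, in the order asked, and still so for the second after the job is handed in, with the robot touching nothing.
Of pad1, pad2, pad3 only 2 to 3 are there at a start; the rules pass over those that are not, and their reading is None.
At some moment in a run one of pad1, pad2, pad3 may be knocked a few centimetres aside while the robot is not near it.
Once in a run the grip may slacken for a moment while it holds something.
It also fails if it takes over 210 s, if anything falls off the work surface, if the arm or the gripper's body presses on something with over 40 N, if the wrist force passes 120 N, or if a joint passes its speed limit or range.

## Working session

There is one attempt and no reset: what is moved stays moved. The work goes in short steps, Python scripts to look and compute and a tool call to move; the robot and the scene stay as the last step left them, time stands still between calls to the robot, and variables do not carry over. Pictures are saved under pics/ and viewed, at most 17 in all, crops included, and the job is handed in when it is done.

Besides the shell and the picture viewer there is one more tool, called after "Request:" in YAML: its name, and indented under it one key for each argument. arm_command: Moves the arm, as the interface text tells. Its arguments: {"type":"object","properties":{"delta_rot":{"type":"array","items":{"type":"array","items":{"type":"number"}}},"delta_pos":{"type":"array","items":{"type":"array","items":{"type":"number"}}},"gripper":{"type":"array","items":{"type":"number"}},"grip_force":{"type":"number"}},"required":["delta_rot","delta_pos","gripper"]}

```bash
ls; mkdir -p pics; cat > h.py <<'E'
import numpy as np, cv2
from rig import status, viewer, robot
from scipy.spatial.transform import Rotation as R
def cam(n):
    o=status.get_obs(); c=viewer.camera(n)
    if 'mount' in c:
        T=np.eye(4);T[:3,:3]=R.from_quat(o['tool_rot']).as_matrix();T[:3,3]=o['position'];c['pose']=T@c['mount']
    return c
def pix2w(c,u,v,z):
    d=np.array([(u-c['cx'])/c['fx'],(v-c['cy'])/c['fy']]);s=d.copy()
    for _ in range(20): s=d/(1+c['k1']*(s@s))
    P=np.array(c['pose']);r=P[:3,:3]@np.array([s[0],s[1],1.]);o=P[:3,3]
    return o+r*(z-o[2])/r[2]
def w2pix(c,p):
    P=np.array(c['pose']);q=P[:3,:3].T@(np.array(p)-P[:3,3]);s=q[:2]/q[2];s=s*(1+c['k1']*(s@s))
    return np.array([s[0]*c['fx']+c['cx'],s[1]*c['fy']+c['cy']])
def pads(c,z=.012):
    h=cv2.cvtColor(c['pixels'],cv2.COLOR_BGR2HSV)
    m=cv2.inRange(h,(95,130,90),(125,255,255))
    out=[]
    for k in cv2.findContours(m,cv2.RETR_EXTERNAL,cv2.CHAIN_APPROX_NONE)[0]:
        if cv2.contourArea(k)<60: continue
        w=np.array([pix2w(c,u,v,z)[:2] for u,v in k[:,0]],np.float32)
        (x,y),(a,b),t=cv2.minAreaRect(w*1000)
        if a<b:a,b,t=b,a,t+90
        out.append((round(x,1),round(y,1),round(a,1),round(b,1),round((t+90)%180-90,1)))
    return out
E
python3 - <<'E'
from h import *
o=status.get_obs();print({k:np.round(v,3) for k,v in o.items()})
for n in('scene','top','wrist'):
    c=cam(n);cv2.imwrite(f'pics/{n}0.png',c['pixels']);print(n,np.round(c['pose'],3).tolist(),c['fx'],c['k1']);print(pads(c))
    if n=='wrist':print(np.round(c['mount'],3).tolist())
t=cv2.imread('pics/top0.png');
E
```

```text
pics
{'time': np.float64(0.0), 'q': array([ 1.03 ,  0.528,  1.434,  0.   ,  1.181, -0.179]), 'joint_velocities': array([-0.002, -0.001,  0.   ,  0.002,  0.001,  0.001]), 'joint_torque': array([ -0.   , -44.004, -17.659,   0.063,   0.058,  -0.   ]), 'position': array([0.221, 0.584, 0.222]), 'tool_rot': array([ 0.18 ,  0.984, -0.001, -0.   ]), 'ft_force': array([0.199, 0.754, 0.016]), 'moment': array([0.045, 0.027, 0.005]), 'grip_force': np.float64(0.0), 'grip_width': np.float64(0.087)}
scene [[0.469, 0.555, -0.687, 1.357], [0.883, -0.304, 0.358, -0.395], [-0.01, -0.774, -0.633, 0.795], [0.0, 0.0, 0.0, 1.0]] 428.362272014345 0.012662536499277604
[(633.9, 0.6, 42.7, 30.7, 43.1), (453.8, 24.0, 39.1, 26.9, -26.8), (-1645.9, -174.9, 154.1, 142.3, 61.0)]
top [[0.023, -0.996, 0.088, 0.491], [-1.0, -0.024, -0.003, 0.011], [0.005, -0.088, -0.996, 1.293], [0.0, 0.0, 0.0, 1.0]] 418.4155975964168 -0.03953247168117628
[(452.1, 23.9, 42.0, 28.5, -25.1), (631.1, -0.6, 41.5, 28.4, 46.1)]
wrist [[0.354, 0.894, 0.273, 0.146], [0.935, -0.338, -0.105, 0.614], [-0.002, 0.293, -0.956, 0.383], [0.0, 0.0, 0.0, 1.0]] 301.65726096378893 0.002274782644949854
[]
[[0.0, -0.956, -0.293, 0.081], [1.0, 0.0, 0.0, 0.001], [-0.0, -0.293, 0.956, -0.162], [0.0, 0.0, 0.0, 1.0]]
```

View pics/top0.png

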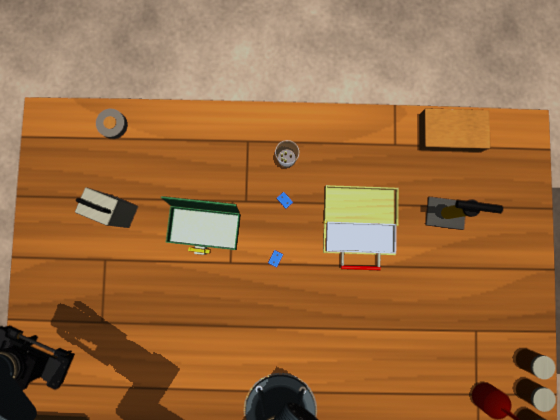

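View pics/scene0.png

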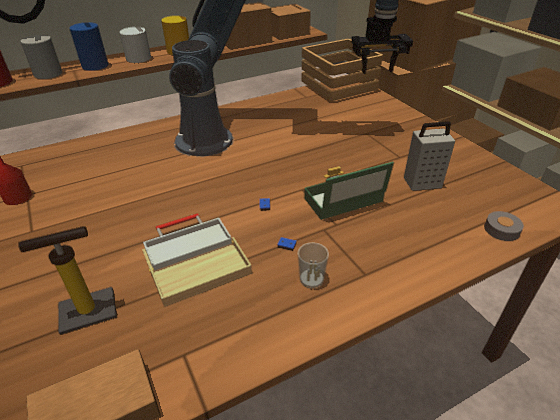

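The top view shows two pads, at about (285,200) and (275,258). The tin is at (203,225) with its lid up, the stand at (361,220) with its red bar at (360,267), the tumbler at (286,154), the pump at (445,212) and the grater at (105,207).

```bash
cat >> h.py <<'E'
def Rd(psi,tilt=0):
    "tool z down, tool x at heading psi deg; tilt = turn about tool y"
    return R.from_euler('z',psi,degrees=True)*R.from_euler('x',180,degrees=True)*R.from_euler('y',tilt,degrees=True)
def mv(p,psi=180,frm=None,tilt=0):
    "print delta from frm (pos,psi) or the current pose"
    if frm: p0,r0=np.array(frm[0]),Rd(*frm[1:])
    else: o=status.get_obs();p0,r0=o['position'],R.from_quat(o['tool_rot'])
    d=r0.inv().apply(np.array(p)-p0);w=(r0.inv()*Rd(psi,tilt)).as_rotvec(degrees=True)
    print('dpos',np.round(d,4),'drot',np.round(w,1),'rows',np.ceil(max(np.linalg.norm(d)/.0417,np.linalg.norm(w)/7.16)))
E
python3 -c "
from h import *
mv([.45,.2,.27]);mv([.45,-.17,.27],180,([.45,.2,.27],180))"
```

```text
dpos [-0.3498 -0.2778 -0.0478] drot [ -0.1  -0.  -20.8] rows 11.0
dpos [-0.   -0.37 -0.  ] drot [0. 0. 0.] rows 9.0
```

Request:
arm_command:
  delta_rot:
    - [0, 0, -20.8]
    - [0, 0, -20.8]
    - [0, 0, -20.8]
    - [0, 0, -20.8]
    - [0, 0, -20.8]
    - [0, 0, -20.8]
    - [0, 0, -20.8]
    - [0, 0, -20.8]
    - [0, 0, -20.8]
    - [0, 0, -20.8]
    - [0, 0, -20.8]
    - [0, 0, -20.8]
  delta_pos:
    - [0, 0, -0.048]
    - [-0.35, -0.278, -0.048]
    - [-0.35, -0.278, -0.048]
    - [-0.35, -0.278, -0.048]
    - [-0.35, -0.278, -0.048]
    - [-0.35, -0.278, -0.048]
    - [-0.35, -0.278, -0.048]
    - [-0.35, -0.278, -0.048]
    - [-0.35, -0.278, -0.048]
    - [-0.35, -0.278, -0.048]
    - [-0.35, -0.278, -0.048]
    - [-0.35, -0.278, -0.048]
  gripper: [-1, -1, -1, -1, -1, -1, -1, -1, -1, -1, -1, -1]

```text
time: 1.15
position: [0.4516, 0.1974, 0.2706]
tool_rot: [0.001, 1.0, -0.0, 0.0]
ft_force: [0.3, 0.3, -0.3]
grip_width: 0.0871
grip_force: 0.0
```

```bash
python3 -c "
from h import *
o=status.get_obs();print(o['time'],o['position'],o['tool_rot'],o['q'],o['joint_velocities'])
c=cam('wrist');cv2.imwrite('pics/w1.png',c['pixels']);print(pads(c));np.save('w1.npy',c,allow_pickle=True)"
```

```text
1.15 [0.45160512 0.19738467 0.27058978] [ 6.27944616e-04  9.99999688e-01 -3.58534430e-04  3.18517280e-04] [ 1.85409388e-01  2.88420025e-01  1.69582968e+00 -8.98404330e-04
  1.15684969e+00 -1.38376989e+00] [-0.72027767  0.04775227 -0.0886682   0.02477129  0.04310865 -0.708469  ]
[(453.0, 24.5, 40.4, 28.0, -23.7)]
```

View pics/w1.png

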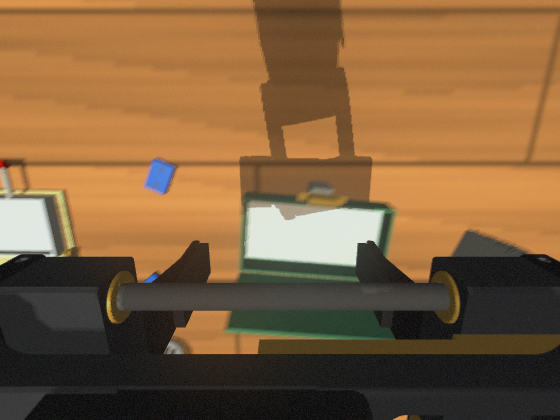

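Wrist view: the tin's inside spans (243,205)-(390,268), the turnbutton is at (322,195), and pads are at (161,176) and (150,280). The fingers hide part of the view, so I will move further out for the measuring pictures.

Request:
arm_command:
  delta_rot:
    - [0, 0, 0]
    - [0, 0, 0]
    - [0, 0, 0]
    - [0, 0, 0]
    - [0, 0, 0]
    - [0, 0, 0]
  delta_pos:
    - [-0.1, 0, -0.03]
    - [-0.1, 0, -0.03]
    - [-0.1, 0, -0.03]
    - [-0.1, 0, -0.03]
    - [-0.1, 0, -0.03]
    - [-0.1, 0, -0.03]
  gripper: [-1, -1, -1, -1, -1, -1]

```text
time: 1.7
position: [0.5487, 0.2003, 0.2996]
tool_rot: [-0.0, 1.0, -0.0, -0.002]
ft_force: [-1.0, -0.5, 0.1]
grip_width: 0.0867
grip_force: 0.0
```

```bash
python3 -c "
from h import *
o=status.get_obs();print(o['time'],o['position'],o['joint_velocities'].round(3))
c=cam('wrist');cv2.imwrite('pics/w2.png',c['pixels']);print(pads(c));np.save('w2.npy',c,allow_pickle=True)
cv2.imwrite('pics/w2c.png',cv2.resize(c['pixels'][90:390,170:450],None,fx=2,fy=2,interpolation=cv2.INTER_CUBIC))"
```

```text
1.7 [0.54872111 0.20034097 0.2995814 ] [ 0.006 -0.011  0.02   0.001 -0.002 -0.001]
[(631.5, 3.0, 42.4, 29.1, 42.8), (452.1, 26.4, 42.8, 28.7, -24.7)]
```

Request:
arm_command:
  delta_rot:
    - [0, 0, 0]
    - [0, 0, 0]
    - [0, 0, 0]
    - [0, 0, 0]
    - [0, 0, 0]
    - [0, 0, 0]
    - [0, 0, 0]
    - [0, 0, 0]
    - [0, 0, 0]
    - [0, 0, 0]
    - [0, 0, 0]
    - [0, 0, 0]
  delta_pos:
    - [-0.06, -0.37, 0]
    - [-0.06, -0.37, 0]
    - [-0.06, -0.37, 0]
    - [-0.06, -0.37, 0]
    - [-0.06, -0.37, 0]
    - [-0.06, -0.37, 0]
    - [-0.06, -0.37, 0]
    - [-0.06, -0.37, 0]
    - [-0.06, -0.37, 0]
    - [-0.06, -0.37, 0]
    - [-0.06, -0.37, 0]
    - [-0.06, -0.37, 0]
  gripper: [-1, -1, -1, -1, -1, -1, -1, -1, -1, -1, -1, -1]

```text
time: 2.75
position: [0.6092, -0.1686, 0.3]
tool_rot: [-0.0, 1.0, 0.001, -0.001]
ft_force: [0.4, -0.6, 0.4]
grip_width: 0.0873
grip_force: 0.0
```

```bash
python3 -c "
from h import *
o=status.get_obs();print(o['time'],o['position'],o['joint_velocities'].round(3))
c=cam('wrist');cv2.imwrite('pics/w3.png',c['pixels']);print(pads(c));np.save('w3.npy',c,allow_pickle=True)
cv2.imwrite('pics/w3c.png',cv2.resize(c['pixels'][60:360,100:480],None,fx=2,fy=2,interpolation=cv2.INTER_CUBIC))"
```

```text
2.75 [ 0.60922429 -0.16861771  0.30002884] [ 0.029 -0.01   0.004 -0.001 -0.001 -0.003]
[(631.5, 1.3, 43.3, 29.3, 42.7), (452.6, 25.0, 43.4, 28.8, -25.1)]
```

View pics/w2c.png

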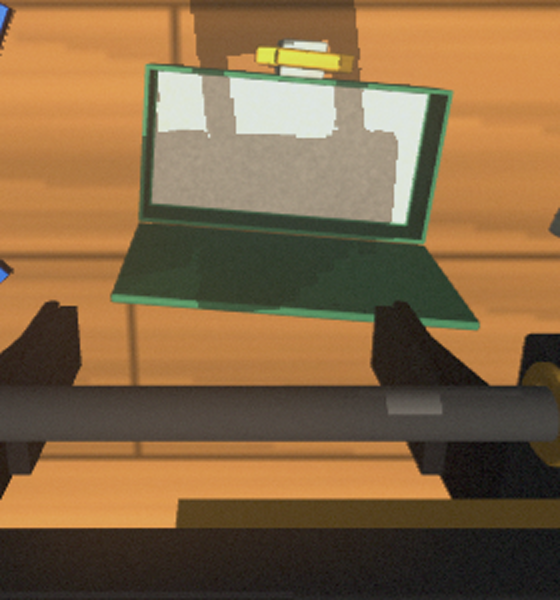

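View pics/w3c.png

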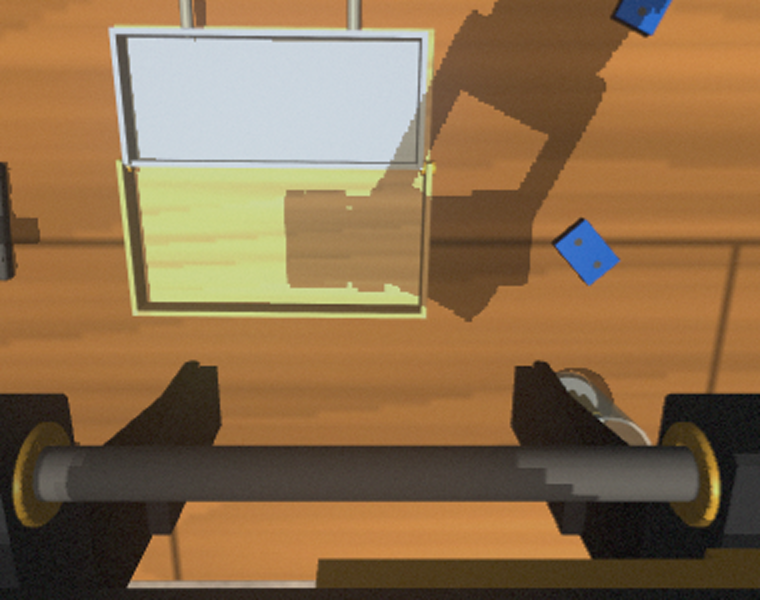

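```bash
cat > fit.py <<'E'
from h import *
from scipy.optimize import least_squares
def fit(ims,pts,x0):
    f=lambda s:np.concatenate([w2pix(ims[n],[s[0]+np.cos(s[2])*x-np.sin(s[2])*y,s[1]+np.sin(s[2])*x+np.cos(s[2])*y,z])-uv for n,(x,y,z),uv in pts])
    r=least_squares(f,x0);print('pose',r.x[:2].round(4),'yaw deg',np.degrees(r.x[2]).round(2),'res px',r.fun.round(1));return r.x
w2=np.load('w2.npy',allow_pickle=True).item();w3=np.load('w3.npy',allow_pickle=True).item()
c2=lambda u,v:np.array([u/2+170,v/2+90]);c3=lambda u,v:np.array([u/2+100,v/2+60])
t=fit({'w':w2},[('w',(-.055,-.105,.04),c2(148,66)),('w',(-.055,.105,.04),c2(453,92)),('w',(.055,-.105,.04),c2(140,220)),('w',(.055,.105,.04),c2(423,243))],[.5,.2,0])
s=fit({'w':w3},[('w',(-.089,-.104,.036),c3(110,29)),('w',(-.089,.104,.036),c3(433,31)),('w',(0.004,-.104,.032),c3(125,163)),('w',(0.004,.104,.032),c3(427,166))],[.5,-.17,0])
for u,v in [(117,161),(434,164),(134,316),(425,318),(150,303),(421,304)]:
    p=pix2w(w3,*c3(u,v),.030);print('stand pt',R.from_euler('z',-s[2]).apply(p-[s[0],s[1],0]).round(4))
for u,v in [(257,56),(354,64)]:
    p=pix2w(w2,*c2(u,v),.07);print('fin',R.from_euler('z',-t[2]).apply(p-[t[0],t[1],0]).round(4))
c=cam('top');h=cv2.cvtColor(c['pixels'],cv2.COLOR_BGR2HSV)
m=cv2.inRange(h,(0,150,80),(6,255,255))|cv2.inRange(h,(174,150,80),(180,255,255))
for k in cv2.findContours(m,0,1)[0]:
    if cv2.contourArea(k)>15:
        b=cv2.boundingRect(k);w=np.array([pix2w(c,u,v,.028)[:2] for u,v in k[:,0]],np.float32);print(b,cv2.minAreaRect(w*1000))
print(pads(c))
E
python3 fit.py
```

```text
pose [0.5401 0.2478] yaw deg -4.84 res px [-1.1 -0.9  0.7 -0.3 -0.6  0.7  1.   0.9]
pose [ 0.5644 -0.2291] yaw deg -0.5 res px [ 0.2 -2.9 -0.8 -2.2  1.5  2.9 -0.9  2.8]
stand pt [-0.0011 -0.1119  0.03  ]
stand pt [-0.0011  0.1101  0.03  ]
stand pt [ 0.1135 -0.1117  0.03  ]
stand pt [0.1132 0.1082 0.03  ]
stand pt [ 0.1031 -0.0987  0.03  ]
stand pt [0.1021 0.1047 0.03  ]
fin [-0.0667 -0.0326  0.07  ]
fin [-0.0671  0.0281  0.07  ]
(486, 391, 27, 28) ((31.57717514038086, -650.1708984375), (77.48286437988281, 76.44297790527344), 11.02420425415039)
[(451.8, 23.3, 42.0, 27.2, -25.3), (631.1, -0.6, 41.5, 28.4, 46.1)]
```

```bash
cat > fit2.py <<'E'
from h import *
w3=np.load('w3.npy',allow_pickle=True).item()
for n,c in(('top',viewer.camera('top')),('scene',viewer.camera('scene')),('w3',w3)):
    h=cv2.cvtColor(c['pixels'],cv2.COLOR_BGR2HSV)
    m=cv2.inRange(h,(0,170,60),(5,255,255))|cv2.inRange(h,(174,170,60),(180,255,255))
    for k in cv2.findContours(m,0,1)[0]:
        b=cv2.boundingRect(k)
        if b[2]>15:
            w=np.array([pix2w(c,u,v,.030)[:2] for u,v in k[:,0]],np.float32);print(n,b,cv2.minAreaRect(w*1000),cv2.boxPoints(cv2.minAreaRect(w*1000)).round(0).tolist())
for u,v in [(110,29),(433,31),(125,163),(427,166)]:
    print(pix2w(w3,u/2+100,v/2+60,.036).round(4))
E
python3 fit2.py
```

```text
top (482, 389, 34, 30) ((28.79103660583496, -643.7551879882812), (94.06366729736328, 87.13095092773438), 20.376121520996094) [[-30.0, -619.0], [-0.0, -701.0], [88.0, -668.0], [58.0, -587.0]]
scene (156, 214, 42, 15) ((431.327392578125, -231.775390625), (116.04490661621094, 16.594621658325195), 89.55741119384766) [[423.0, -290.0], [439.0, -290.0], [440.0, -174.0], [423.0, -174.0]]
scene (0, 158, 31, 47) ((-16.946304321289062, -629.0433959960938), (302.9909362792969, 75.18925476074219), 7.160444736480713) [[-172.0, -611.0], [-163.0, -685.0], [138.0, -647.0], [129.0, -573.0]]
w3 (187, 31, 93, 11) ((431.7784423828125, -230.54689025878906), (117.37677001953125, 11.298102378845215), 89.03056335449219) [[425.0, -289.0], [436.0, -289.0], [438.0, -172.0], [427.0, -172.0]]
[ 0.478 -0.333  0.036]
[ 0.479  -0.1232  0.036 ]
[ 0.5632 -0.3332  0.036 ]
[ 0.5652 -0.1245  0.036 ]
```

```bash
python3 -c "
from h import *
t=cv2.imread('pics/top0.png');c=viewer.camera('top')
print('tumbler',pix2w(c,287,148,.09),pix2w(c,287,158,.0))
print('lid',pix2w(c,165,198,.15),pix2w(c,240,207,.15),'grater',pix2w(c,100,200,.2))
mv([.6315,.0015,.10],223)
mv([.6315,.0015,.003],223)
mv([.522,-.194,.12],179.3,([.6315,.0015,.12],223))"
```

```text
tumbler [ 0.77570252 -0.00373821  0.09      ] [ 0.7650913  -0.00556636  0.        ]
lid [0.61370931 0.32965869 0.15      ] [0.59374098 0.12223122 0.15      ] grater [0.59901179 0.48826673 0.2       ]
dpos [-0.0217  0.1694  0.2008] drot [  0.   -0.  -42.9] rows 7.0
dpos [-0.0217  0.1694  0.2978] drot [  0.   -0.  -42.9] rows 9.0
dpos [ 0.2134 -0.0683 -0.    ] drot [-0.  -0.  43.7] rows 7.0
```

Request:
arm_command:
  delta_rot:
    - [0, 0, -43]
    - [0, 0, -43]
    - [0, 0, -43]
    - [0, 0, -43]
    - [0, 0, -43]
    - [0, 0, -43]
    - [0, 0, -43]
    - [0, 0, -43]
    - [0, 0, -43]
    - [0, 0, -43]
    - [0, 0, -43]
    - [0, 0, -43]
  delta_pos:
    - [-0.022, 0.17, 0.1]
    - [-0.022, 0.17, 0.1]
    - [-0.022, 0.17, 0.1]
    - [-0.022, 0.17, 0.1]
    - [-0.022, 0.17, 0.1]
    - [-0.022, 0.17, 0.22]
    - [-0.022, 0.17, 0.22]
    - [-0.022, 0.17, 0.22]
    - [-0.022, 0.17, 0.22]
    - [-0.022, 0.17, 0.22]
    - [-0.022, 0.17, 0.22]
    - [-0.022, 0.17, 0.22]
  gripper: [-0.3, -0.3, -0.3, -0.3, -0.3, -0.3, -0.3, -0.3, -0.3, -0.3, -0.3, -0.3]

```text
time: 4.0
position: [0.6348, -0.0001, 0.0838]
tool_rot: [-0.367, 0.93, -0.002, 0.003]
ft_force: [-0.3, -0.1, 0.6]
grip_width: 0.0564
grip_force: 0.0
```

```bash
python3 -c "
from h import *
print(pads(cam('scene')),pads(cam('top')),pads(cam('wrist')))
mv([.6315,.0015,.003],223)"
```

```text
[(632.6, 0.7, 39.0, 28.0, 41.7), (-1645.9, -174.9, 154.1, 142.3, 61.0)] [] [(631.4, 1.7, 42.6, 28.4, 42.3), (453.0, 25.2, 43.9, 29.3, -25.3)]
dpos [0.0009 0.0033 0.0803] drot [-0.2  0.2  0. ] rows 2.0
```

Request:
arm_command:
  delta_rot:
    - [0, 0, 0]
    - [0, 0, 0]
    - [0, 0, 0]
    - [0, 0, 0]
    - [0, 0, 0]
    - [0, 0, 0]
    - [0, 0, 0]
    - [0, 0, 0]
    - [0, 0, 0]
    - [0, 0, 0]
    - [0, 0, -1]
    - [0, 0, -1]
  delta_pos:
    - [0.001, 0.003, 0.03]
    - [0.001, 0.003, 0.05]
    - [0.001, 0.003, 0.07]
    - [0.001, 0.003, 0.08]
    - [0.001, 0.003, 0.08]
    - [0.001, 0.003, 0.08]
    - [0.001, 0.003, 0.08]
    - [0.001, 0.003, 0.08]
    - [0.001, 0.003, 0.08]
    - [0.001, 0.003, 0.08]
    - [0.001, 0.003, 0.06]
    - [0.001, 0.003, 0.01]
  gripper: [-0.3, -0.3, -0.3, -0.3, -0.3, 0.6, 0.6, 0.6, 0.6, 0.6, 0.6, 0.6]
  grip_force: 30

```text
time: 5.15
position: [0.6251, 0.0024, 0.0577]
tool_rot: [-0.375, 0.927, 0.003, -0.005]
ft_force: [-0.3, -0.4, -0.9]
grip_width: 0.0293
grip_force: 30.0
```

```bash
python3 -c "
from h import *
mv([.522,-.194,.10],179.3)
o=status.get_obs();print(o['position'],o['grip_width'])"
```

```text
dpos [ 0.2109 -0.0691 -0.0414] drot [ 0.4 -0.6 44.7] rows 7.0
[0.62512346 0.00235382 0.05774308] 0.02926976215182816
```

Request:
arm_command:
  delta_rot:
    - [0, 0, 45]
    - [0, 0, 45]
    - [0, 0, 45]
    - [0, 0, 45]
    - [0, 0, 45]
    - [0, 0, 45]
    - [0, 0, 45]
    - [0, 0, 45]
    - [0, 0, 45]
    - [0, 0, 45]
    - [0, 0, 45]
    - [0, 0, 45]
  delta_pos:
    - [0, 0, -0.03]
    - [0.211, -0.069, -0.04]
    - [0.211, -0.069, -0.04]
    - [0.211, -0.069, -0.04]
    - [0.211, -0.069, -0.04]
    - [0.211, -0.069, -0.04]
    - [0.211, -0.069, -0.04]
    - [0.211, -0.069, -0.04]
    - [0.211, -0.069, -0.04]
    - [0.211, -0.069, -0.04]
    - [0.211, -0.069, -0.04]
    - [0.211, -0.069, -0.04]
  gripper: [0.6, 0.6, 0.6, 0.6, 0.6, 0.6, 0.6, 0.6, 0.6, 0.6, 0.6, 0.6]

```text
time: 6.15
position: [0.5263, -0.193, 0.1021]
tool_rot: [0.007, 1.0, 0.0, -0.0]
ft_force: [1.1, 0.2, -0.5]
grip_width: 0.0294
grip_force: 30.0
```

```bash
python3 -c "
from h import *
mv([.522,-.194,.022],179.3)
o=status.get_obs();print(o['position'],o['grip_width'],pads(cam('wrist'),.09),pads(cam('wrist')))"
```

```text
dpos [ 0.0042 -0.0011  0.0801] drot [ 0.  -0.  -0.1] rows 2.0
[ 0.52627761 -0.19303147  0.10207709] 0.02941833459036032 [(532.1, -192.2, 34.9, 33.6, -0.8), (450.4, -42.4, 29.7, 21.0, -26.3)] [(571.0, -192.8, 50.6, 48.7, -0.8), (452.5, 24.3, 43.0, 30.2, -25.6)]
```

Request:
arm_command:
  delta_rot:
    - [0, 0, 0]
    - [0, 0, 0]
    - [0, 0, 0]
    - [0, 0, 0]
    - [0, 0, 0]
    - [0, 0, 0]
    - [0, 0, 0]
    - [0, 0, 0]
    - [0, 0, 0]
    - [0, 0, 0]
    - [0, 0, 0]
    - [0, 0, 0]
  delta_pos:
    - [0.004, -0.001, 0.03]
    - [0.004, -0.001, 0.06]
    - [0.004, -0.001, 0.073]
    - [0.004, -0.001, 0.08]
    - [0.004, -0.001, 0.08]
    - [0.004, -0.001, 0.08]
    - [0.004, -0.001, 0.08]
    - [0.004, -0.001, 0.08]
    - [0.004, -0.001, 0.08]
    - [0.004, -0.001, 0.06]
    - [0.004, -0.001, 0.01]
    - [0.004, -0.001, 0]
  gripper: [0.6, 0.6, 0.6, 0.6, 0.6, -0.15, -0.15, -0.15, -0.15, -0.15, -0.15, -0.3]

```text
time: 7.25
position: [0.5232, -0.1963, 0.1058]
tool_rot: [0.009, 1.0, -0.001, 0.002]
ft_force: [0.7, -0.7, 0.6]
grip_width: 0.0521
grip_force: 0.0
```

```bash
python3 -c "
from h import *
mv([.4525,.025,.08],155);mv([.4525,.025,.003],155)
o=status.get_obs();print(o['position'],o['grip_width'],pads(cam('wrist'),.03),pads(cam('scene'),.03),pads(cam('top')))"
```

```text
dpos [0.0746 0.2201 0.0249] drot [-0.1  0.3 24. ] rows 6.0
dpos [0.0749 0.2203 0.1019] drot [-0.1  0.3 24. ] rows 7.0
[ 0.5232196  -0.19626867  0.10578745] 0.05207076885523726 [(523.1, -194.0, 41.2, 29.0, -0.9), (451.5, 9.5, 39.9, 27.8, -24.8)] [(524.5, -195.2, 41.0, 26.0, -1.8), (-1576.8, -180.0, 150.6, 139.1, 61.0)] [(451.8, 23.3, 42.0, 27.2, -25.1)]
```

Pad A is flat in the tray at (0.523,-0.194). Next is pad B.

Request:
arm_command:
  delta_rot:
    - [0, 0, 24.5]
    - [0, 0, 24.5]
    - [0, 0, 24.5]
    - [0, 0, 24.5]
    - [0, 0, 24.5]
    - [0, 0, 24.5]
    - [0, 0, 24.5]
    - [0, 0, 24.5]
    - [0, 0, 24.5]
    - [0, 0, 24.5]
  delta_pos:
    - [0.075, 0.22, 0]
    - [0.075, 0.22, 0]
    - [0.075, 0.22, 0]
    - [0.075, 0.22, 0]
    - [0.075, 0.22, 0]
    - [0.075, 0.22, 0]
    - [0.075, 0.22, 0.03]
    - [0.075, 0.22, 0.03]
    - [0.075, 0.22, 0.03]
    - [0.075, 0.22, 0.03]
  gripper: [-0.3, -0.3, -0.3, -0.3, -0.3, -0.3, -0.3, -0.3, -0.3, -0.3]

```text
time: 8.23
position: [0.4508, 0.0253, 0.0722]
tool_rot: [0.221, 0.975, -0.0, -0.0]
ft_force: [1.1, -0.1, 0.3]
grip_width: 0.0566
grip_force: 0.0
```

```bash
python3 -c "
from h import *
mv([.4525,.025,.003],155)
o=status.get_obs();print(o['position'],o['grip_width'],pads(cam('wrist')),pads(cam('scene')))"
```

```text
dpos [-0.0017  0.0005  0.0692] drot [-0.  -0.  -0.5] rows 2.0
[0.45082401 0.02530783 0.07216906] 0.05656573058494469 [(451.7, 26.0, 42.9, 28.5, -24.5)] [(505.5, -191.7, 43.0, 29.2, -1.1), (-1645.9, -174.9, 154.1, 142.4, 61.0)]
```

Request:
arm_command:
  delta_rot:
    - [0, 0, 0]
    - [0, 0, 0]
    - [0, 0, 0]
    - [0, 0, 0]
    - [0, 0, 0]
    - [0, 0, 0]
    - [0, 0, 0]
    - [0, 0, 0]
    - [0, 0, 0]
    - [0, 0, 0]
    - [0, 0, 0]
    - [0, 0, 0]
  delta_pos:
    - [-0.001, 0, 0.03]
    - [-0.001, 0, 0.05]
    - [-0.001, 0, 0.063]
    - [-0.001, 0, 0.069]
    - [-0.001, 0, 0.069]
    - [-0.001, 0, 0.069]
    - [-0.001, 0, 0.069]
    - [-0.001, 0, 0.069]
    - [-0.001, 0, 0.069]
    - [-0.001, 0, 0.069]
    - [-0.001, 0, 0.03]
    - [-0.001, 0, -0.02]
  gripper: [-0.3, -0.3, -0.3, -0.3, -0.3, 0.6, 0.6, 0.6, 0.6, 0.6, 0.6, 0.6]
  grip_force: 30

```text
time: 9.33
position: [0.4487, 0.0258, 0.0815]
tool_rot: [0.221, 0.975, -0.0, -0.005]
ft_force: [0.1, 0.0, -1.2]
grip_width: 0.0297
grip_force: 30.0
```

```bash
python3 -c "
from h import *
mv([.522,-.265,.10],179.3)
o=status.get_obs();print(o['position'],o['grip_width'])"
```

```text
dpos [-0.1911 -0.231  -0.0199] drot [ -0.   -0.6 -24.8] rows 8.0
[0.44871851 0.02584543 0.08146281] 0.029669536007739698
```

Request:
arm_command:
  delta_rot:
    - [0, 0, -24.8]
    - [0, 0, -24.8]
    - [0, 0, -24.8]
    - [0, 0, -24.8]
    - [0, 0, -24.8]
    - [0, 0, -24.8]
    - [0, 0, -24.8]
    - [0, 0, -24.8]
    - [0, 0, -24.8]
    - [0, 0, -24.8]
    - [0, 0, -24.8]
    - [0, 0, -24.8]
  delta_pos:
    - [-0.19, -0.231, -0.02]
    - [-0.19, -0.231, -0.02]
    - [-0.19, -0.231, -0.02]
    - [-0.19, -0.231, -0.02]
    - [-0.19, -0.231, -0.02]
    - [-0.19, -0.231, -0.02]
    - [-0.19, -0.231, -0.02]
    - [-0.19, -0.231, -0.02]
    - [-0.19, -0.231, -0.02]
    - [-0.19, -0.231, -0.02]
    - [-0.19, -0.231, -0.02]
    - [-0.19, -0.231, -0.02]
  gripper: [0.6, 0.6, 0.6, 0.6, 0.6, 0.6, 0.6, 0.6, 0.6, 0.6, 0.6, 0.6]

```text
time: 10.33
position: [0.5225, -0.2628, 0.1035]
tool_rot: [0.005, 1.0, 0.001, -0.001]
ft_force: [0.8, -0.8, -0.7]
grip_width: 0.0296
grip_force: 30.0
```

```bash
python3 -c "
from h import *
mv([.522,-.265,.022],179.3)
o=status.get_obs();print(o['position'],o['grip_width'],pads(cam('wrist'),.03),pads(cam('scene'),.03))"
```

```text
dpos [ 0.0003 -0.0024  0.0815] drot [ 0.1 -0.1  0.1] rows 2.0
[ 0.52249318 -0.26278358  0.10346625] 0.029612795901677053 [(557.8, -262.2, 49.0, 44.9, -0.6), (522.7, -194.7, 42.8, 29.2, -1.1)] [(524.7, -195.2, 40.6, 26.0, -1.8), (427.5, -247.4, 46.3, 31.1, -2.6), (-1576.8, -180.0, 150.6, 139.1, 61.0)]
```

Request:
arm_command:
  delta_rot:
    - [0, 0, 0]
    - [0, 0, 0]
    - [0, 0, 0]
    - [0, 0, 0]
    - [0, 0, 0]
    - [0, 0, 0]
    - [0, 0, 0]
    - [0, 0, 0]
    - [0, 0, 0]
    - [0, 0, 0]
    - [0, 0, 0]
    - [0, 0, 0]
  delta_pos:
    - [0, -0.002, 0.03]
    - [0, -0.002, 0.06]
    - [0, -0.002, 0.075]
    - [0, -0.002, 0.081]
    - [0, -0.002, 0.081]
    - [0, -0.002, 0.081]
    - [0, -0.002, 0.081]
    - [0, -0.002, 0.081]
    - [0, -0.002, 0.081]
    - [0, -0.002, 0.06]
    - [0, -0.002, 0.01]
    - [0, -0.002, 0]
  gripper: [0.6, 0.6, 0.6, 0.6, 0.6, -0.15, -0.15, -0.15, -0.15, -0.15, -0.15, -0.3]

```text
time: 11.43
position: [0.5249, -0.2678, 0.107]
tool_rot: [0.006, 1.0, -0.001, 0.002]
ft_force: [1.2, -0.1, 0.2]
grip_width: 0.0521
grip_force: 0.0
```

```bash
python3 -c "
from h import *
mv([.432,-.2285,.10],90);mv([.432,-.2285,.10],270)
o=status.get_obs();print(o['q'],o['position'],o['grip_width'],pads(cam('wrist'),.03),pads(cam('scene'),.03))"
```

```text
dpos [0.0933 0.0382 0.0066] drot [ 0.   0.3 89.3] rows 13.0
dpos [0.0933 0.0382 0.0066] drot [ -0.3   0.  -90.7] rows 13.0
[-6.61289329e-01  6.30811219e-01  1.62657850e+00 -4.18421465e-06
  8.80102101e-01 -2.22020030e+00] [ 0.52485619 -0.26778156  0.10703245] 0.05210331751839642 [(525.1, -264.9, 41.4, 28.8, -0.6), (522.8, -194.3, 42.0, 29.1, -0.8)] [(526.6, -266.2, 40.7, 26.0, -0.2), (-1576.8, -180.0, 150.6, 139.1, 61.0)]
```

Request:
arm_command:
  delta_rot:
    - [0, 0, 89.3]
    - [0, 0, 89.3]
    - [0, 0, 89.3]
    - [0, 0, 89.3]
    - [0, 0, 89.3]
    - [0, 0, 89.3]
    - [0, 0, 89.3]
    - [0, 0, 89.3]
    - [0, 0, 89.3]
    - [0, 0, 89.3]
    - [0, 0, 89.3]
    - [0, 0, 89.3]
  delta_pos:
    - [0, 0, -0.02]
    - [0.093, 0.038, 0]
    - [0.093, 0.038, 0]
    - [0.093, 0.038, 0]
    - [0.093, 0.038, 0]
    - [0.093, 0.038, 0]
    - [0.093, 0.038, 0]
    - [0.093, 0.038, 0]
    - [0.093, 0.038, 0]
    - [0.093, 0.038, 0]
    - [0.093, 0.038, 0]
    - [0.093, 0.038, 0]
  gripper: [0, 0, 0, 0, 0, 0, 0, 0, 0, 0, 0, 0]

```text
time: 12.53
position: [0.4305, -0.2273, 0.1031]
tool_rot: [0.688, 0.725, -0.0, -0.001]
ft_force: [-0.2, -0.6, -0.5]
grip_width: 0.0436
grip_force: 0.0
```

Request:
arm_command:
  delta_rot:
    - [0, 0, 0]
    - [0, 0, 0]
    - [0, 0, 0]
  delta_pos:
    - [0, 0, 0]
    - [0, 0, 0]
    - [0, 0, 0]
  gripper: [0, 0, 0]

```text
time: 12.78
position: [0.4307, -0.2275, 0.1035]
tool_rot: [0.685, 0.729, -0.0, -0.0]
ft_force: [0.5, 0.7, -0.5]
grip_width: 0.0434
grip_force: 0.0
```

```bash
python3 -c "
from h import *
mv([.432,-.2285,.012],89.3)
o=status.get_obs();print(o['q'],o['position'],o['grip_width'])
c=cam('wrist');cv2.imwrite('pics/w4.png',c['pixels'])
h=cv2.cvtColor(c['pixels'],cv2.COLOR_BGR2HSV)
m=cv2.inRange(h,(0,170,60),(5,255,255))|cv2.inRange(h,(174,170,60),(180,255,255))
for k in cv2.findContours(m,0,1)[0]:
  if cv2.contourArea(k)>50:
    w=np.array([pix2w(c,u,v,.030)[:2] for u,v in k[:,0]],np.float32);print(cv2.minAreaRect(w*1000),(w.min(0)+w.max(0))/2)
"
```

```text
dpos [-0.0011  0.0013  0.0915] drot [-0.  -0.   4.2] rows 3.0
[-7.15813352e-01  5.39561226e-01  1.88199917e+00 -5.17454061e-05
  7.20919460e-01 -7.77275236e-01] [ 0.43074629 -0.22752295  0.10349089] 0.04344911500024407
((431.3294372558594, -228.82644653320312), (116.37605285644531, 11.453693389892578), 89.46656799316406) [ 0.43131703 -0.22880596]
```

View pics/w4.png

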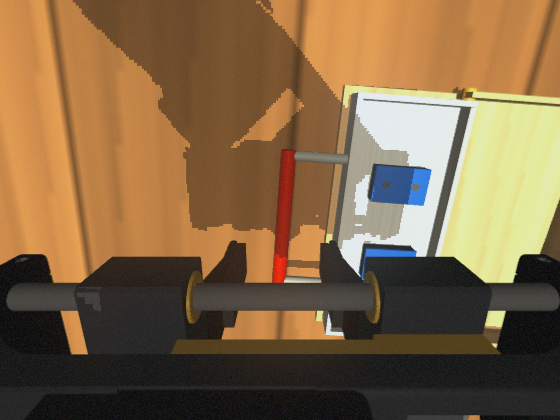

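Both pads lie flat in the tray at (400,184) and (388,260), and the red bar runs from (288,152) to (280,280), centred under the fingers. I'll grip it now.

Request:
arm_command:
  delta_rot:
    - [0, 0, 4]
    - [0, 0, 4]
    - [0, 0, 4]
    - [0, 0, 4]
    - [0, 0, 4]
    - [0, 0, 4]
    - [0, 0, 4]
    - [0, 0, 4]
    - [0, 0, 4]
    - [0, 0, 4]
  delta_pos:
    - [-0.001, 0.001, 0.03]
    - [-0.001, 0.001, 0.06]
    - [-0.001, 0.001, 0.08]
    - [-0.001, 0.001, 0.091]
    - [-0.001, 0.001, 0.091]
    - [-0.001, 0.001, 0.091]
    - [-0.001, 0.001, 0.091]
    - [-0.001, 0.001, 0.091]
    - [-0.001, 0.001, 0.091]
    - [-0.001, 0.001, 0.091]
  gripper: [0, 0, 0, 0, 0, 0.9, 0.9, 0.9, 0.9, 0.9]
  grip_force: 20

```text
time: 13.67
position: [0.4325, -0.229, 0.0137]
tool_rot: [0.711, 0.703, 0.0, 0.001]
ft_force: [-0.5, 0.5, 0.9]
grip_width: 0.0181
grip_force: 0.0
```

```bash
cat > arc.py <<'E'
from h import *
import sys
def bar(f,H=(.567,.018)): # world x,z
    return np.array([H[0]-.135*np.cos(f)+.010*np.sin(f),H[1]+.135*np.sin(f)+.010*np.cos(f)])
a,b,n=map(float,sys.argv[1:4]);p0=bar(a)
o=status.get_obs();print(o['position'],o['grip_width'],o['ft_force'])
# psi 90: tool x=+y world, tool y=+x world, tool z down
print([[0,round(float(d[0]),3),round(float(-d[1]),3)] for d in (bar(f)-p0 for f in np.linspace(a,b,int(n)+1)[1:])])
E
python3 arc.py 0 1.0 12;python3 arc.py 1.0 1.9 12;python3 arc.py 1.9 2.08 4
```

```text
[ 0.43253553 -0.22904481  0.01372051] 0.018108519494514076 [-0.50291081  0.54856382  0.88128787]
[[0, 0.001, -0.011], [0, 0.004, -0.022], [0, 0.007, -0.033], [0, 0.011, -0.044], [0, 0.016, -0.054], [0, 0.021, -0.063], [0, 0.028, -0.073], [0, 0.035, -0.081], [0, 0.043, -0.089], [0, 0.052, -0.097], [0, 0.061, -0.103], [0, 0.07, -0.109]]
[ 0.43253553 -0.22904481  0.01372051] 0.018108519494514076 [-0.50291081  0.54856382  0.88128787]
[[0, 0.009, -0.005], [0, 0.019, -0.008], [0, 0.028, -0.011], [0, 0.038, -0.014], [0, 0.048, -0.015], [0, 0.058, -0.016], [0, 0.068, -0.016], [0, 0.078, -0.016], [0, 0.089, -0.014], [0, 0.098, -0.012], [0, 0.108, -0.009], [0, 0.118, -0.006]]
[ 0.43253553 -0.22904481  0.01372051] 0.018108519494514076 [-0.50291081  0.54856382  0.88128787]
[[0, 0.006, 0.003], [0, 0.011, 0.005], [0, 0.016, 0.008], [0, 0.021, 0.012]]
```

Request:
arm_command:
  delta_rot:
    - [0, 0, 0]
    - [0, 0, 0]
    - [0, 0, 0]
    - [0, 0, 0]
  delta_pos:
    - [0, 0, 0]
    - [0, 0, 0]
    - [0, 0, 0]
    - [0, 0, 0]
  gripper: [0.9, 0.9, 0.9, 0.9]

```text
time: 14.0
position: [0.4313, -0.2288, 0.0135]
tool_rot: [0.711, 0.704, -0.0, -0.0]
ft_force: [-4.9, -3.7, 6.3]
grip_width: 0.0113
grip_force: 20.0
```

Request:
arm_command:
  delta_rot:
    - [0, 0, 0]
    - [0, 0, 0]
    - [0, 0, 0]
    - [0, 0, 0]
    - [0, 0, 0]
    - [0, 0, 0]
    - [0, 0, 0]
    - [0, 0, 0]
    - [0, 0, 0]
    - [0, 0, 0]
    - [0, 0, 0]
    - [0, 0, 0]
  delta_pos:
    - [0, 0.001, -0.011]
    - [0, 0.004, -0.022]
    - [0, 0.007, -0.033]
    - [0, 0.011, -0.044]
    - [0, 0.016, -0.054]
    - [0, 0.021, -0.063]
    - [0, 0.028, -0.073]
    - [0, 0.035, -0.081]
    - [0, 0.043, -0.089]
    - [0, 0.052, -0.097]
    - [0, 0.061, -0.103]
    - [0, 0.07, -0.109]
  gripper: [0.9, 0.9, 0.9, 0.9, 0.9, 0.9, 0.9, 0.9, 0.9, 0.9, 0.9, 0.9]

```text
time: 15.0
position: [0.5004, -0.2293, 0.1223]
tool_rot: [0.711, 0.703, -0.001, -0.002]
ft_force: [-4.4, -2.2, 1.9]
grip_width: 0.0261
grip_force: 2.0
```

```bash
python3 -c "
from h import *
c=cam('scene');cv2.imwrite('pics/s1.png',cv2.resize(c['pixels'][150:330,20:300],None,fx=2.5,fy=2.5));print(status.get_obs()['ft_force'],status.get_obs()['position'])"
```

```text
[-2.52712614  0.34583893  3.47266756] [ 0.50331689 -0.22991159  0.12354716]
```

View pics/s1.png

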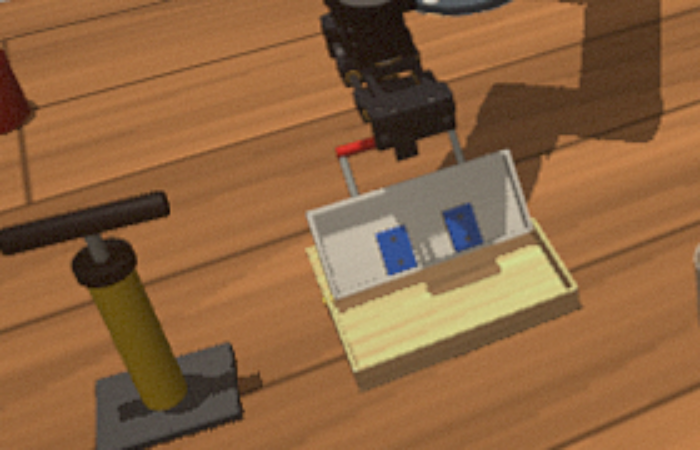

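The tray is up by about 1 rad with both pads against the lip. The grip slackened (opening 26 mm), so I'll hold here until it closes again.

Request:
arm_command:
  delta_rot:
    - [0, 0, 0]
    - [0, 0, 0]
    - [0, 0, 0]
    - [0, 0, 0]
    - [0, 0, 0]
    - [0, 0, 0]
  delta_pos:
    - [0, 0, 0]
    - [0, 0, 0]
    - [0, 0, 0]
    - [0, 0, 0]
    - [0, 0, 0]
    - [0, 0, 0]
  gripper: [0.9, 0.9, 0.9, 0.9, 0.9, 0.9]
  grip_force: 20

```text
time: 15.55
position: [0.5011, -0.2291, 0.1218]
tool_rot: [0.711, 0.703, -0.0, -0.001]
ft_force: [-3.8, -0.3, 4.7]
grip_width: 0.0112
grip_force: 20.0
```

```bash
python3 arc.py 0.9 1.9 12; python3 -c "
from h import *
c=cam('scene');cv2.imwrite('pics/s2.png',cv2.resize(c['pixels'][150:330,20:300],None,fx=2.5,fy=2.5))"
```

```text
[ 0.50111868 -0.22911464  0.1217817 ] 0.01120001851713265 [-3.80128588 -0.28090168  4.72156222]
[[0, 0.01, -0.006], [0, 0.02, -0.011], [0, 0.03, -0.015], [0, 0.041, -0.019], [0, 0.052, -0.021], [0, 0.063, -0.023], [0, 0.074, -0.023], [0, 0.086, -0.023], [0, 0.097, -0.022], [0, 0.108, -0.02], [0, 0.119, -0.017], [0, 0.129, -0.013]]
```

View pics/s2.png

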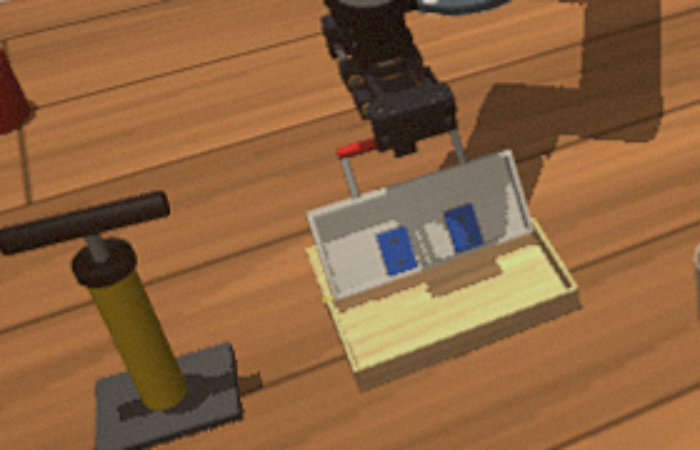

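The bar is gripped again and the tray is unmoved. I'll carry on to 1.9 and then 2.08.

Request:
arm_command:
  delta_rot:
    - [0, 0, 0]
    - [0, 0, 0]
    - [0, 0, 0]
    - [0, 0, 0]
    - [0, 0, 0]
    - [0, 0, 0]
    - [0, 0, 0]
    - [0, 0, 0]
    - [0, 0, 0]
    - [0, 0, 0]
    - [0, 0, 0]
    - [0, 0, 0]
  delta_pos:
    - [0, 0.009, -0.005]
    - [0, 0.019, -0.008]
    - [0, 0.028, -0.011]
    - [0, 0.038, -0.014]
    - [0, 0.048, -0.015]
    - [0, 0.058, -0.016]
    - [0, 0.068, -0.016]
    - [0, 0.078, -0.016]
    - [0, 0.089, -0.014]
    - [0, 0.098, -0.012]
    - [0, 0.108, -0.009]
    - [0, 0.118, -0.006]
  gripper: [0.9, 0.9, 0.9, 0.9, 0.9, 0.9, 0.9, 0.9, 0.9, 0.9, 0.9, 0.9]
  grip_force: 20

```text
time: 16.6
position: [0.6208, -0.2308, 0.1271]
tool_rot: [0.711, 0.703, -0.0, -0.0]
ft_force: [-3.1, -2.5, -2.0]
grip_width: 0.0111
grip_force: 20.0
```

Request:
arm_command:
  delta_rot:
    - [0, 0, 0]
    - [0, 0, 0]
    - [0, 0, 0]
    - [0, 0, 0]
    - [0, 0, 0]
    - [0, 0, 0]
    - [0, 0, 0]
    - [0, 0, 0]
    - [0, 0, 0]
    - [0, 0, 0]
    - [0, 0, 0]
    - [0, 0, 0]
  delta_pos:
    - [0, 0.006, 0.003]
    - [0, 0.011, 0.005]
    - [0, 0.016, 0.008]
    - [0, 0.021, 0.012]
    - [0, 0.021, 0.012]
    - [0, 0.021, 0.012]
    - [0, 0.021, 0.012]
    - [0, 0.021, 0.012]
    - [0, 0.021, 0.012]
    - [0, 0.021, 0.012]
    - [0, 0.021, 0.012]
    - [0, 0.021, 0.012]
  gripper: [0.9, 0.9, 0.9, 0.9, 0.9, 0.9, 0.9, 0.9, 0.9, 0.9, 0.9, 0.9]

```text
time: 17.6
position: [0.6413, -0.2311, 0.1163]
tool_rot: [0.711, 0.703, 0.0, 0.0]
ft_force: [2.6, -0.1, 1.8]
grip_width: 0.0111
grip_force: 20.0
```

```bash
python3 arc.py 2.08 1.57 6; python3 arc.py 1.57 0.5 12;python3 arc.py 0.5 0 6; python3 -c "
from h import *
c=cam('scene');cv2.imwrite('pics/s3.png',cv2.resize(c['pixels'][150:330,20:300],None,fx=2.5,fy=2.5))"
```

```text
[ 0.64132133 -0.23108137  0.11628641] 0.011118389071907 [ 2.57183988 -0.05965999  1.75057107]
[[0, -0.01, -0.006], [0, -0.02, -0.011], [0, -0.031, -0.015], [0, -0.042, -0.018], [0, -0.053, -0.021], [0, -0.065, -0.022]]
[ 0.64132133 -0.23108137  0.11628641] 0.011118389071907 [ 2.57183988 -0.05965999  1.75057107]
[[0, -0.012, -0.0], [0, -0.024, 0.0], [0, -0.036, 0.002], [0, -0.048, 0.005], [0, -0.059, 0.009], [0, -0.07, 0.014], [0, -0.081, 0.02], [0, -0.091, 0.026], [0, -0.1, 0.034], [0, -0.109, 0.043], [0, -0.117, 0.052], [0, -0.124, 0.062]]
[ 0.64132133 -0.23108137  0.11628641] 0.011118389071907 [ 2.57183988 -0.05965999  1.75057107]
[[0, -0.006, 0.01], [0, -0.011, 0.02], [0, -0.015, 0.03], [0, -0.018, 0.041], [0, -0.02, 0.052], [0, -0.021, 0.063]]
```

View pics/s3.png

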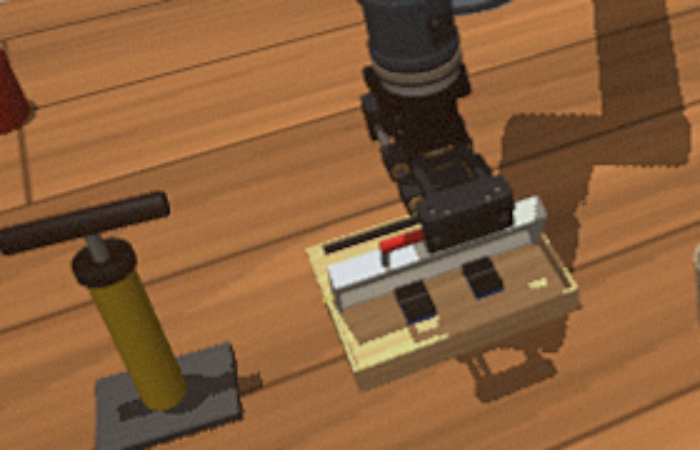

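Both pads have landed black side up at (416,300) and (482,277). I'll bring the tray back.

Request:
arm_command:
  delta_rot:
    - [0, 0, 0]
    - [0, 0, 0]
    - [0, 0, 0]
    - [0, 0, 0]
    - [0, 0, 0]
    - [0, 0, 0]
    - [0, 0, 0]
  delta_pos:
    - [0, -0.005, -0.003]
    - [0, -0.01, -0.006]
    - [0, -0.02, -0.011]
    - [0, -0.031, -0.015]
    - [0, -0.042, -0.018]
    - [0, -0.053, -0.021]
    - [0, -0.065, -0.022]
  gripper: [0.9, 0.9, 0.9, 0.9, 0.9, 0.9, 0.9]

```text
time: 18.23
position: [0.5769, -0.2303, 0.1398]
tool_rot: [0.711, 0.703, 0.001, 0.002]
ft_force: [3.5, 0.4, 1.3]
grip_width: 0.0114
grip_force: 20.0
```

Request:
arm_command:
  delta_rot:
    - [0, 0, 0]
    - [0, 0, 0]
    - [0, 0, 0]
    - [0, 0, 0]
    - [0, 0, 0]
    - [0, 0, 0]
    - [0, 0, 0]
    - [0, 0, 0]
    - [0, 0, 0]
    - [0, 0, 0]
    - [0, 0, 0]
    - [0, 0, 0]
  delta_pos:
    - [0, -0.012, 0]
    - [0, -0.024, 0]
    - [0, -0.036, 0.002]
    - [0, -0.048, 0.005]
    - [0, -0.059, 0.009]
    - [0, -0.07, 0.014]
    - [0, -0.081, 0.02]
    - [0, -0.091, 0.026]
    - [0, -0.1, 0.034]
    - [0, -0.109, 0.043]
    - [0, -0.117, 0.052]
    - [0, -0.124, 0.062]
  gripper: [0.9, 0.9, 0.9, 0.9, 0.9, 0.9, 0.9, 0.9, 0.9, 0.9, 0.9, 0.9]

```text
time: 19.23
position: [0.451, -0.2283, 0.0761]
tool_rot: [0.711, 0.703, 0.0, -0.0]
ft_force: [2.6, 0.4, 0.9]
grip_width: 0.0116
grip_force: 20.0
```

Request:
arm_command:
  delta_rot:
    - [0, 0, 0]
    - [0, 0, 0]
    - [0, 0, 0]
    - [0, 0, 0]
    - [0, 0, 0]
    - [0, 0, 0]
    - [0, 0, 0]
    - [0, 0, 0]
    - [0, 0, 0]
    - [0, 0, 0]
    - [0, 0, 0]
    - [0, 0, 0]
  delta_pos:
    - [0, -0.006, 0.01]
    - [0, -0.011, 0.02]
    - [0, -0.015, 0.03]
    - [0, -0.018, 0.041]
    - [0, -0.02, 0.052]
    - [0, -0.021, 0.06]
    - [0, -0.021, 0.062]
    - [0, -0.021, 0.062]
    - [0, -0.021, 0.062]
    - [0, -0.021, 0.062]
    - [0, -0.021, 0.062]
    - [0, -0.021, 0.062]
  gripper: [0.9, 0.9, 0.9, 0.9, 0.9, 0.9, 0.9, 0.9, 0.1, 0.1, 0.1, 0.1]

```text
time: 20.23
position: [0.4301, -0.2281, 0.0138]
tool_rot: [0.711, 0.703, -0.0, -0.001]
ft_force: [-0.5, -0.0, 0.9]
grip_width: 0.0303
grip_force: 0.0
```

```bash
python3 -c "
from h import *
mv([.432,-.2285,.30],90);mv([.609,-.17,.30],180)
mv([.609,-.17,.30],180,([.432,-.229,.3],89.3))"
```

```text
dpos [-0.      0.0014 -0.2862] drot [-0.1 -0.1 -0.6] rows 7.0
dpos [ 0.0604  0.1778 -0.2864] drot [ -0.   -0.1 -90.6] rows 13.0
dpos [0.0612 0.1763 0.    ] drot [  0.    0.  -90.7] rows 13.0
```

Request:
arm_command:
  delta_rot:
    - [0, 0, 0]
    - [0, 0, 0]
    - [0, 0, 0]
    - [0, 0, -91]
    - [0, 0, -91]
    - [0, 0, -91]
    - [0, 0, -91]
    - [0, 0, -91]
    - [0, 0, -91]
    - [0, 0, -91]
    - [0, 0, -91]
    - [0, 0, -91]
  delta_pos:
    - [0, 0, -0.02]
    - [0, 0, -0.06]
    - [0, 0, -0.12]
    - [0.06, 0.178, -0.286]
    - [0.06, 0.178, -0.286]
    - [0.06, 0.178, -0.286]
    - [0.06, 0.178, -0.286]
    - [0.06, 0.178, -0.286]
    - [0.06, 0.178, -0.286]
    - [0.06, 0.178, -0.286]
    - [0.06, 0.178, -0.286]
    - [0.06, 0.178, -0.286]
  gripper: [0.1, 0.1, 0.1, 0.1, 0.1, -0.3, -0.3, -0.3, -0.3, -0.3, -0.3, -0.3]

```text
time: 21.23
position: [0.6102, -0.1701, 0.3003]
tool_rot: [0.223, 0.975, -0.0, 0.0]
ft_force: [-0.4, -1.0, 0.0]
grip_width: 0.0563
grip_force: 0.0
```

Request:
arm_command:
  delta_rot:
    - [0, 0, -26]
    - [0, 0, -26]
    - [0, 0, -26]
    - [0, 0, -26]
    - [0, 0, -26]
    - [0, 0, -26]
    - [0, 0, -26]
  delta_pos:
    - [0, 0, 0]
    - [0, 0, 0]
    - [0, 0, 0]
    - [0, 0, 0]
    - [0, 0, 0]
    - [0, 0, 0]
    - [0, 0, 0]
  gripper: [-0.3, -0.3, -0.3, -0.3, -0.3, -0.3, -0.3]

```text
time: 21.82
position: [0.6093, -0.1706, 0.2994]
tool_rot: [0.002, 1.0, 0.0, -0.001]
ft_force: [-0.4, -0.9, -0.1]
grip_width: 0.0566
grip_force: 0.0
```

```bash
cat > dark.py <<'E'
from h import *
o=status.get_obs();print(o['position'],R.from_quat(o['tool_rot']).as_euler('xyz',degrees=True).round(1))
c=cam('wrist');np.save('w5.npy',c,allow_pickle=True)
h=c['pixels'].max(2);m=cv2.inRange(h,0,62)
m=cv2.morphologyEx(m,cv2.MORPH_CLOSE,np.ones((3,3)))
for k in cv2.findContours(m,0,1)[0]:
    a=cv2.contourArea(k)
    w=np.array([pix2w(c,u,v,.02)[:2] for u,v in k[:,0]],np.float32)
    r=cv2.minAreaRect(w*1000)
    if a>200 and max(r[1])<90: print(np.round(k[:,0].mean(0)),a,r)
cv2.imwrite('pics/w5.png',cv2.resize(c['pixels'][60:360,100:480],None,fx=2,fy=2,interpolation=cv2.INTER_CUBIC))
E
python3 dark.py
```

```text
[ 0.60928785 -0.17057243  0.29942538] [ 1.800e+02 -1.000e-01  1.797e+02]
```

View pics/w5.png

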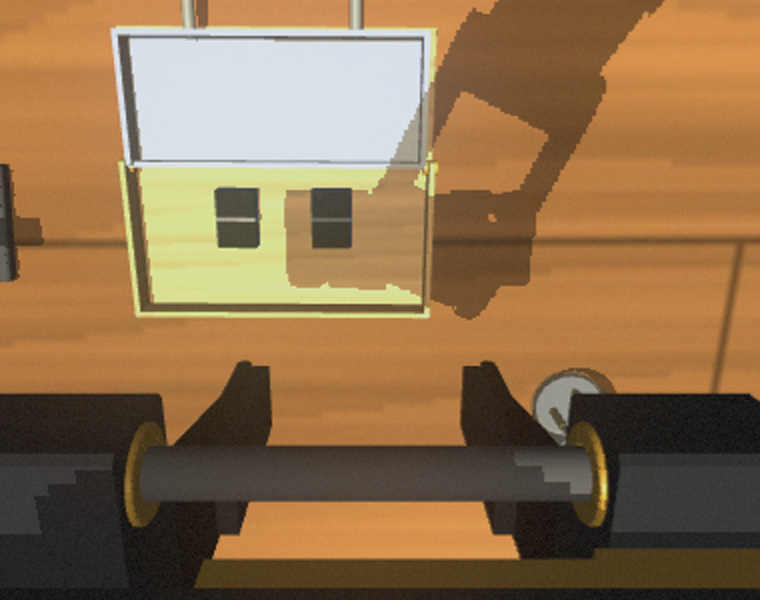

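```bash
python3 -c "
from h import *
c=np.load('w5.npy',allow_pickle=True).item()
f=lambda u,v:pix2w(c,u/2+100,v/2+60,.02)
for P in ([(216,188),(257,188),(258,247),(218,247)],[(312,188),(352,188),(352,247),(313,247)]):
    q=np.array([f(*p) for p in P]);print((q*1000).round(1).tolist(),q.mean(0).round(4))
"
```

```text
[[581.9, -277.5, 20.0], [582.0, -247.8, 20.0], [625.7, -249.6, 20.0], [625.6, -279.4, 20.0]] [ 0.6038 -0.2636  0.02  ]
[[582.2, -208.0, 20.0], [582.4, -179.0, 20.0], [626.0, -179.4, 20.0], [625.9, -208.5, 20.0]] [ 0.6041 -0.1937  0.02  ]
```

The wrist view shows both pads flat with black linings and the groove up, at crop (238,218) and (332,218). The tray is back flat. I'll pick the pad at (0.604,-0.194).

Request:
arm_command:
  delta_rot:
    - [0, 0, 0]
    - [0, 0, 0]
    - [0, 0, 0]
    - [0, 0, 0]
    - [0, 0, 0]
    - [0, 0, 0]
    - [0, 0, 0]
    - [0, 0, 0]
    - [0, 0, 0]
    - [0, 0, 0]
  delta_pos:
    - [0.005, -0.023, 0.04]
    - [0.005, -0.023, 0.08]
    - [0.005, -0.023, 0.12]
    - [0.005, -0.023, 0.16]
    - [0.005, -0.023, 0.2]
    - [0.005, -0.023, 0.23]
    - [0.005, -0.023, 0.24]
    - [0.005, -0.023, 0.24]
    - [0.005, -0.023, 0.24]
    - [0.005, -0.023, 0.24]
  gripper: [-0.15, -0.15, -0.15, -0.15, -0.15, -0.15, -0.15, -0.15, -0.15, -0.15]

```text
time: 22.7
position: [0.6065, -0.1946, 0.0622]
tool_rot: [0.002, 1.0, -0.001, 0.002]
ft_force: [-0.3, 0.5, -0.1]
grip_width: 0.05
grip_force: 0.0
```

```bash
python3 -c "
from h import *
mv([.604,-.1937,.011],180)
c=cam('wrist');cv2.imwrite('pics/w6.png',cv2.resize(c['pixels'],None,fx=1,fy=1))"
```

```text
dpos [0.0027 0.001  0.0512] drot [-0.1  0.2 -0.2] rows 2.0
```

Request:
arm_command:
  delta_rot:
    - [0, 0, 0]
    - [0, 0, 0]
    - [0, 0, 0]
    - [0, 0, 0]
    - [0, 0, 0]
    - [0, 0, 0]
    - [0, 0, 0]
    - [0, 0, 0]
    - [0, 0, 0]
    - [0, 0, 0]
    - [0, 0, 0]
    - [0, 0, 0]
  delta_pos:
    - [0.002, 0.001, 0.02]
    - [0.002, 0.001, 0.04]
    - [0.002, 0.001, 0.051]
    - [0.002, 0.001, 0.051]
    - [0.002, 0.001, 0.051]
    - [0.002, 0.001, 0.051]
    - [0.002, 0.001, 0.051]
    - [0.002, 0.001, 0.051]
    - [0.002, 0.001, 0.051]
    - [0.002, 0.001, 0.02]
    - [0.002, 0.001, -0.02]
    - [0.002, 0.001, -0.06]
  gripper: [-0.15, -0.15, -0.15, -0.15, 0.6, 0.6, 0.6, 0.6, 0.6, 0.6, 0.6, 0.6]
  grip_force: 30

```text
time: 23.75
position: [0.6013, -0.1919, 0.1196]
tool_rot: [0.002, 1.0, 0.001, -0.002]
ft_force: [0.4, -0.8, -0.5]
grip_width: 0.0296
grip_force: 30.0
```

```bash
python3 -c "
from h import *
mv([.5435,.2877,.16],175.2)
mv([.5435,.2877,.007],175.2)"
```

```text
dpos [ 0.0595  0.4795 -0.0391] drot [ 0.1 -0.2  4.6] rows 12.0
dpos [0.0589 0.4791 0.1139] drot [ 0.1 -0.2  4.6] rows 12.0
```

Request:
arm_command:
  delta_rot:
    - [0, 0, 4.6]
    - [0, 0, 4.6]
    - [0, 0, 4.6]
    - [0, 0, 4.6]
    - [0, 0, 4.6]
    - [0, 0, 4.6]
    - [0, 0, 4.6]
    - [0, 0, 4.6]
    - [0, 0, 4.6]
    - [0, 0, 4.6]
    - [0, 0, 4.6]
    - [0, 0, 4.6]
  delta_pos:
    - [0.03, 0.02, -0.03]
    - [0.059, 0.48, -0.05]
    - [0.059, 0.48, -0.05]
    - [0.059, 0.48, -0.05]
    - [0.059, 0.48, -0.05]
    - [0.059, 0.48, -0.05]
    - [0.059, 0.48, -0.05]
    - [0.059, 0.48, -0.05]
    - [0.059, 0.48, -0.05]
    - [0.059, 0.48, -0.05]
    - [0.059, 0.48, -0.05]
    - [0.059, 0.48, -0.05]
  gripper: [0.6, 0.6, 0.6, 0.6, 0.6, 0.6, 0.6, 0.6, 0.6, 0.6, 0.6, 0.6]

```text
time: 24.75
position: [0.5445, 0.284, 0.1696]
tool_rot: [0.042, 0.999, -0.0, -0.0]
ft_force: [1.1, 0.6, -0.3]
grip_width: 0.03
grip_force: 30.0
```

Request:
arm_command:
  delta_rot:
    - [0, 0, 0]
    - [0, 0, 0]
    - [0, 0, 0]
    - [0, 0, 0]
  delta_pos:
    - [0, 0, 0]
    - [0, 0, 0]
    - [0, 0, 0]
    - [0, 0, 0]
  gripper: [0.6, 0.6, 0.6, 0.6]

```text
time: 25.08
position: [0.5452, 0.2807, 0.1693]
tool_rot: [0.042, 0.999, -0.0, -0.001]
ft_force: [0.1, 0.8, -0.5]
grip_width: 0.0297
grip_force: 30.0
```

```bash
python3 -c "
from h import *
mv([.5435,.2877,.007],175.2)"
```

```text
dpos [0.0022 0.007  0.1623] drot [-0.  -0.1 -0. ] rows 4.0
```

Request:
arm_command:
  delta_rot:
    - [0, 0, 0]
    - [0, 0, 0]
    - [0, 0, 0]
    - [0, 0, 0]
    - [0, 0, 0]
    - [0, 0, 0]
    - [0, 0, 0]
    - [0, 0, 0]
    - [0, 0, 0]
    - [0, 0, 0]
    - [0, 0, 0]
    - [0, 0, 0]
  delta_pos:
    - [0.002, 0.006, 0.03]
    - [0.002, 0.006, 0.07]
    - [0.002, 0.006, 0.1]
    - [0.002, 0.006, 0.125]
    - [0.002, 0.006, 0.145]
    - [0.002, 0.006, 0.158]
    - [0.002, 0.006, 0.162]
    - [0.002, 0.006, 0.162]
    - [0.002, 0.006, 0.162]
    - [0.002, 0.006, 0.162]
    - [0.002, 0.006, 0.162]
    - [0.002, 0.006, 0.162]
  gripper: [0.6, 0.6, 0.6, 0.6, 0.6, 0.6, 0.6, 0.6, 0.6, -0.15, -0.15, -0.15]

```text
time: 26.08
position: [0.5449, 0.2885, 0.009]
tool_rot: [0.042, 0.999, 0.0, 0.001]
ft_force: [-0.2, -0.0, 0.2]
grip_width: 0.0422
grip_force: 0.0
```

Request:
arm_command:
  delta_rot:
    - [0, 0, 0]
    - [0, 0, 0]
    - [0, 0, 0]
    - [0, 0, 0]
    - [0, 0, 0]
    - [0, 0, 0]
    - [0, 0, 0]
  delta_pos:
    - [0, 0, -0.02]
    - [0, 0, -0.06]
    - [0, 0, -0.1]
    - [0, 0, -0.14]
    - [0, 0, -0.17]
    - [0, 0, -0.17]
    - [0, 0, -0.17]
  gripper: [-0.15, -0.15, -0.15, -0.15, -0.15, -0.15, -0.15]

```text
time: 26.67
position: [0.5455, 0.2888, 0.181]
tool_rot: [0.041, 0.999, 0.001, 0.003]
ft_force: [0.9, 0.0, -0.3]
grip_width: 0.0501
grip_force: 0.0
```

```bash
python3 -c "
from h import *
mv([.604,-.263,.17],180)
c=cam('top');cv2.imwrite('pics/t2.png',cv2.resize(c['pixels'][150:290,150:420],None,fx=2.9,fy=2.9))"
```

```text
dpos [-0.104  -0.5451  0.0102] drot [ 0.1  0.4 -4.8] rows 14.0
```

View pics/t2.png

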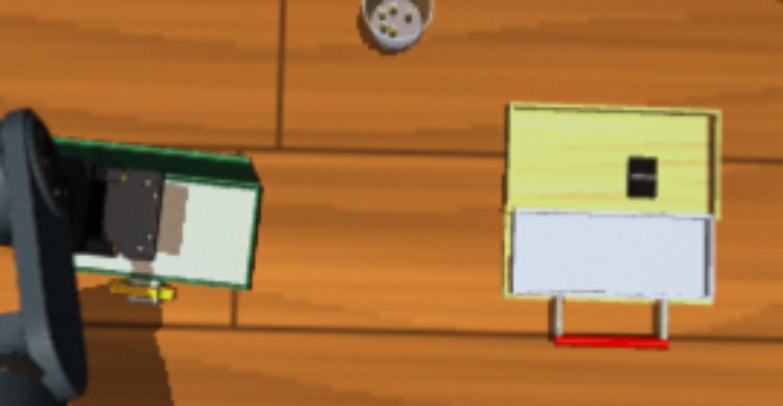

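The second pad is still on the landing, black up, at crop (643,177). I'll go back for it.

Request:
arm_command:
  delta_rot:
    - [0, 0, 0]
    - [0, 0, 0]
    - [0, 0, -4.8]
    - [0, 0, -4.8]
    - [0, 0, -4.8]
    - [0, 0, -4.8]
    - [0, 0, -4.8]
    - [0, 0, -4.8]
    - [0, 0, -4.8]
    - [0, 0, -4.8]
    - [0, 0, -4.8]
    - [0, 0, -4.8]
  delta_pos:
    - [0, -0.04, 0]
    - [0, -0.08, 0]
    - [0, -0.12, 0]
    - [0, -0.16, 0]
    - [-0.02, -0.2, 0]
    - [-0.104, -0.545, 0]
    - [-0.104, -0.545, 0]
    - [-0.104, -0.545, 0]
    - [-0.104, -0.545, 0]
    - [-0.104, -0.545, 0]
    - [-0.104, -0.545, 0]
    - [-0.104, -0.545, 0]
  gripper: [-0.15, -0.15, -0.15, -0.15, -0.15, -0.15, -0.15, -0.15, -0.15, -0.15, -0.15, -0.15]

```text
time: 27.72
position: [0.5905, -0.1994, 0.1753]
tool_rot: [-0.0, 1.0, 0.001, -0.002]
ft_force: [1.1, -0.2, 0.2]
grip_width: 0.0499
grip_force: 0.0
```

```bash
python3 -c "
from h import *
mv([.604,-.263,.06],180)"
```

```text
dpos [-0.014  -0.0638  0.1151] drot [ 0.1 -0.2  0. ] rows 4.0
```

Request:
arm_command:
  delta_rot:
    - [0, 0, 0]
    - [0, 0, 0]
    - [0, 0, 0]
    - [0, 0, 0]
    - [0, 0, 0]
    - [0, 0, 0]
    - [0, 0, 0]
  delta_pos:
    - [-0.01, -0.03, 0]
    - [-0.01, -0.05, 0.04]
    - [-0.01, -0.05, 0.08]
    - [-0.01, -0.05, 0.1]
    - [-0.01, -0.05, 0.1]
    - [-0.01, -0.05, 0.1]
    - [-0.01, -0.05, 0.1]
  gripper: [-0.15, -0.15, -0.15, -0.15, -0.15, -0.15, -0.15]

```text
time: 28.3
position: [0.6023, -0.248, 0.0779]
tool_rot: [-0.0, 1.0, -0.0, 0.0]
ft_force: [0.3, 0.1, 0.4]
grip_width: 0.0499
grip_force: 0.0
```

```bash
python3 -c "
from h import *
mv([.604,-.2635,.011],180)"
```

```text
dpos [-0.0016 -0.0155  0.0669] drot [-0.   0.   0.1] rows 2.0
```

Request:
arm_command:
  delta_rot:
    - [0, 0, 0]
    - [0, 0, 0]
    - [0, 0, 0]
    - [0, 0, 0]
    - [0, 0, 0]
    - [0, 0, 0]
    - [0, 0, 0]
    - [0, 0, 0]
    - [0, 0, 0]
    - [0, 0, 0]
    - [0, 0, 0]
    - [0, 0, 0]
  delta_pos:
    - [-0.002, -0.015, 0.01]
    - [-0.002, -0.015, 0.03]
    - [-0.002, -0.015, 0.05]
    - [-0.002, -0.015, 0.067]
    - [-0.002, -0.015, 0.067]
    - [-0.002, -0.015, 0.067]
    - [-0.002, -0.015, 0.067]
    - [-0.002, -0.015, 0.067]
    - [-0.002, -0.015, 0.067]
    - [-0.002, -0.015, 0.067]
    - [-0.002, -0.015, 0.02]
    - [-0.002, -0.015, -0.04]
  gripper: [-0.15, -0.15, -0.15, -0.15, -0.15, 0.6, 0.6, 0.6, 0.6, 0.6, 0.6, 0.6]
  grip_force: 30

```text
time: 29.3
position: [0.601, -0.2612, 0.0906]
tool_rot: [-0.0, 1.0, 0.003, -0.004]
ft_force: [1.7, -0.3, -0.1]
grip_width: 0.0293
grip_force: 30.0
```

```bash
python3 -c "
from h import *
mv([.5367,.2079,.175],175.2)"
```

```text
dpos [ 0.0648  0.4696 -0.0811] drot [ 0.3 -0.5  4.8] rows 12.0
```

Request:
arm_command:
  delta_rot:
    - [0, 0, 4.8]
    - [0, 0, 4.8]
    - [0, 0, 4.8]
    - [0, 0, 4.8]
    - [0, 0, 4.8]
    - [0, 0, 4.8]
    - [0, 0, 4.8]
    - [0, 0, 4.8]
    - [0, 0, 4.8]
    - [0, 0, 4.8]
    - [0, 0, 4.8]
    - [0, 0, 4.8]
  delta_pos:
    - [0.02, 0, -0.04]
    - [0.066, 0.03, -0.07]
    - [0.066, 0.47, -0.07]
    - [0.066, 0.47, -0.07]
    - [0.066, 0.47, -0.07]
    - [0.066, 0.47, -0.07]
    - [0.066, 0.47, -0.07]
    - [0.066, 0.47, -0.07]
    - [0.066, 0.47, -0.07]
    - [0.066, 0.47, -0.07]
    - [0.066, 0.47, -0.07]
    - [0.066, 0.47, -0.07]
  gripper: [0.6, 0.6, 0.6, 0.6, 0.6, 0.6, 0.6, 0.6, 0.6, 0.6, 0.6, 0.6]

```text
time: 30.3
position: [0.5382, 0.1745, 0.1634]
tool_rot: [0.042, 0.999, 0.0, -0.0]
ft_force: [0.8, 0.8, -0.0]
grip_width: 0.0296
grip_force: 30.0
```

Request:
arm_command:
  delta_rot:
    - [0, 0, 0]
    - [0, 0, 0]
    - [0, 0, 0]
    - [0, 0, 0]
  delta_pos:
    - [0, 0.02, 0]
    - [0, 0.02, 0]
    - [0, 0.02, 0]
    - [0, 0.02, 0]
  gripper: [0.6, 0.6, 0.6, 0.6]

```text
time: 30.63
position: [0.5403, 0.1917, 0.163]
tool_rot: [0.041, 0.999, -0.0, -0.0]
ft_force: [0.3, -0.3, -1.4]
grip_width: 0.0297
grip_force: 30.0
```

```bash
python3 -c "
from h import *
mv([.5367,.2079,.007],175.2)"
```

```text
dpos [0.0049 0.0159 0.156 ] drot [-0. -0.  0.] rows 4.0
```

Request:
arm_command:
  delta_rot:
    - [0, 0, 0]
    - [0, 0, 0]
    - [0, 0, 0]
    - [0, 0, 0]
    - [0, 0, 0]
    - [0, 0, 0]
    - [0, 0, 0]
    - [0, 0, 0]
    - [0, 0, 0]
    - [0, 0, 0]
    - [0, 0, 0]
    - [0, 0, 0]
  delta_pos:
    - [0.003, 0.015, 0.02]
    - [0.003, 0.015, 0.06]
    - [0.003, 0.015, 0.09]
    - [0.003, 0.015, 0.12]
    - [0.003, 0.015, 0.14]
    - [0.003, 0.015, 0.152]
    - [0.003, 0.015, 0.156]
    - [0.003, 0.015, 0.156]
    - [0.003, 0.015, 0.156]
    - [0.003, 0.015, 0.156]
    - [0.003, 0.015, 0.156]
    - [0.003, 0.015, 0.156]
  gripper: [0.6, 0.6, 0.6, 0.6, 0.6, 0.6, 0.6, 0.6, 0.6, -0.15, -0.15, -0.15]

```text
time: 31.63
position: [0.5395, 0.2073, 0.0076]
tool_rot: [0.042, 0.999, 0.0, 0.001]
ft_force: [0.2, -0.0, -0.5]
grip_width: 0.0423
grip_force: 0.0
```

Request:
arm_command:
  delta_rot:
    - [0, 0, 0]
    - [0, 0, 0]
    - [0, 0, 0]
    - [0, 0, 0]
    - [0, 0, 0]
    - [0, 0, 0]
    - [0, 0, 0]
    - [0, 0, 0]
  delta_pos:
    - [0, 0, -0.02]
    - [0, 0, -0.06]
    - [0, 0, -0.1]
    - [0, 0, -0.14]
    - [0, 0, -0.18]
    - [0, 0, -0.22]
    - [0, 0, -0.22]
    - [0, 0, -0.22]
  gripper: [-0.15, -0.15, -0.15, -0.15, -0.15, -0.15, 0.9, 0.9]

```text
time: 32.3
position: [0.5407, 0.2079, 0.2304]
tool_rot: [0.042, 0.999, 0.001, 0.004]
ft_force: [0.9, 0.4, -1.0]
grip_width: 0.0432
grip_force: 0.0
```

```bash
python3 -c "
from h import *
o=status.get_obs();print(o['position'])
c=cam('scene');cv2.imwrite('pics/s4.png',cv2.resize(c['pixels'][130:260,270:460],None,fx=4,fy=4))
np.save('s4.npy',c,allow_pickle=True)"
```

```text
[0.54067194 0.2079197  0.23042522]
```

View pics/s4.png

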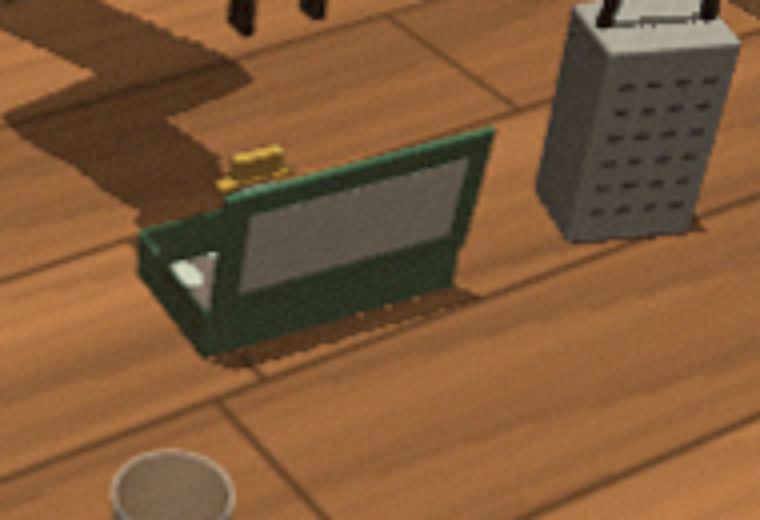

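Both pads were released in the tin at the intended height. The lid stands open, free edge at crop (228,197)-(492,130). I'll push it shut from behind with closed fingers.

```bash
python3 -c "
from h import *
mv([.6647,.2373,.23],175.2)
x0,z0=.125,.11
for r in [.075]:
  L=[]
  for f in np.linspace(1.75,0,22):
    x=.055-r*np.cos(f)+.006*np.sin(f)+.010;z=.040+r*np.sin(f)+.006*np.cos(f)
    L.append([round(float(x0-x),3),0,round(float(z0-z),3)])
  print(L)"
```

```text
dpos [-0.1228  0.0401 -0.0016] drot [0.  0.1 0. ] rows 4.0
[[0.041, 0, -0.003], [0.047, 0, -0.004], [0.053, 0, -0.005], [0.059, 0, -0.005], [0.066, 0, -0.005], [0.072, 0, -0.004], [0.078, 0, -0.003], [0.084, 0, -0.001], [0.09, 0, 0.001], [0.095, 0, 0.004], [0.101, 0, 0.007], [0.106, 0, 0.01], [0.111, 0, 0.014], [0.115, 0, 0.019], [0.119, 0, 0.024], [0.123, 0, 0.029], [0.126, 0, 0.034], [0.129, 0, 0.04], [0.131, 0, 0.046], [0.133, 0, 0.052], [0.134, 0, 0.058], [0.135, 0, 0.064]]
```

Request:
arm_command:
  delta_rot:
    - [0, 0, 0]
    - [0, 0, 0]
    - [0, 0, 0]
    - [0, 0, 0]
    - [0, 0, 0]
    - [0, 0, 0]
    - [0, 0, 0]
    - [0, 0, 0]
    - [0, 0, 0]
    - [0, 0, 0]
    - [0, 0, 0]
    - [0, 0, 0]
  delta_pos:
    - [-0.04, 0.01, 0]
    - [-0.08, 0.02, 0]
    - [-0.121, 0.04, 0]
    - [-0.121, 0.04, 0]
    - [-0.121, 0.04, 0]
    - [-0.121, 0.04, 0]
    - [-0.121, 0.04, 0.04]
    - [-0.121, 0.04, 0.08]
    - [-0.121, 0.04, 0.12]
    - [-0.121, 0.04, 0.12]
    - [-0.121, 0.04, 0.12]
    - [-0.121, 0.04, 0.12]
  gripper: [1, 1, 1, 1, 1, 1, 1, 1, 1, 1, 1, 1]

```text
time: 33.35
position: [0.6632, 0.2374, 0.109]
tool_rot: [0.042, 0.999, 0.0, 0.001]
ft_force: [0.4, -0.1, 0.9]
grip_width: 0.0001
grip_force: 0.0
```

```bash
python3 -c "
from h import *
mv([.6647,.2373,.11],175.2);o=status.get_obs();print(o['ft_force'],o['grip_width'])"
```

```text
dpos [-0.0015 -0.     -0.001 ] drot [0.  0.1 0. ] rows 1.0
[ 0.372414   -0.0769224   0.90256725] 6.183345564568911e-05
```

Request:
arm_command:
  delta_rot:
    - [0, 0, 0]
    - [0, 0, 0]
    - [0, 0, 0]
    - [0, 0, 0]
    - [0, 0, 0]
    - [0, 0, 0]
    - [0, 0, 0]
    - [0, 0, 0]
    - [0, 0, 0]
    - [0, 0, 0]
    - [0, 0, 0]
    - [0, 0, 0]
  delta_pos:
    - [0.02, 0, 0]
    - [0.036, 0, -0.002]
    - [0.041, 0, -0.003]
    - [0.047, 0, -0.004]
    - [0.053, 0, -0.005]
    - [0.059, 0, -0.005]
    - [0.066, 0, -0.005]
    - [0.072, 0, -0.004]
    - [0.078, 0, -0.003]
    - [0.084, 0, -0.001]
    - [0.09, 0, 0.001]
    - [0.095, 0, 0.004]
  gripper: [1, 1, 1, 1, 1, 1, 1, 1, 1, 1, 1, 1]

```text
time: 34.35
position: [0.5671, 0.2453, 0.1025]
tool_rot: [0.042, 0.999, -0.0, -0.0]
ft_force: [1.1, 0.8, 1.6]
grip_width: 0.0005
grip_force: 0.7
```

Request:
arm_command:
  delta_rot:
    - [0, 0, 0]
    - [0, 0, 0]
    - [0, 0, 0]
    - [0, 0, 0]
    - [0, 0, 0]
    - [0, 0, 0]
    - [0, 0, 0]
    - [0, 0, 0]
    - [0, 0, 0]
    - [0, 0, 0]
    - [0, 0, 0]
    - [0, 0, 0]
  delta_pos:
    - [0.006, 0, 0.003]
    - [0.011, 0, 0.006]
    - [0.016, 0, 0.01]
    - [0.02, 0, 0.015]
    - [0.024, 0, 0.02]
    - [0.028, 0, 0.025]
    - [0.031, 0, 0.03]
    - [0.034, 0, 0.036]
    - [0.036, 0, 0.042]
    - [0.038, 0, 0.048]
    - [0.039, 0, 0.054]
    - [0.04, 0, 0.06]
  gripper: [1, 1, 1, 1, 1, 1, 1, 1, 1, 1, 1, 1]

```text
time: 35.35
position: [0.5288, 0.2485, 0.0461]
tool_rot: [0.041, 0.999, -0.0, 0.0]
ft_force: [-11.3, -6.6, 68.0]
grip_width: 0.0004
grip_force: 34.1
```

Request:
arm_command:
  delta_rot:
    - [0, 0, 0]
    - [0, 0, 0]
    - [0, 0, 0]
  delta_pos:
    - [0, 0, 0.001]
    - [0, 0, 0.002]
    - [0, 0, 0.003]
  gripper: [1, 1, 1]

```text
time: 35.6
position: [0.5288, 0.2485, 0.0463]
tool_rot: [0.041, 0.999, -0.0, 0.001]
ft_force: [-10.2, -4.0, 51.5]
grip_width: 0.0005
grip_force: 25.4
```

Request:
arm_command:
  delta_rot:
    - [0, 0, 0]
    - [0, 0, 0]
    - [0, 0, 0]
    - [0, 0, 0]
    - [0, 0, 0]
    - [0, 0, 0]
    - [0, 0, 0]
  delta_pos:
    - [0, 0, -0.02]
    - [0, 0, -0.06]
    - [0, 0, -0.1]
    - [-0.01, 0, -0.15]
    - [-0.01, 0, -0.2]
    - [-0.01, 0, -0.2]
    - [-0.01, 0, -0.2]
  gripper: [1, 1, 1, 1, 0.2, 0.2, 0.2]

```text
time: 36.18
position: [0.5413, 0.2485, 0.2453]
tool_rot: [0.042, 0.999, 0.002, 0.005]
ft_force: [0.2, 0.7, 0.5]
grip_width: 0.0131
grip_force: 0.0
```

```bash
python3 -c "
from h import *
c=cam('wrist');h=cv2.cvtColor(c['pixels'],cv2.COLOR_BGR2HSV);m=cv2.inRange(h,(20,120,90),(35,255,255))
for k in cv2.findContours(m,0,1)[0]:
  if cv2.contourArea(k)>60:
    print(cv2.boundingRect(k))
    for z in(.054,.074):
      w=np.array([pix2w(c,u,v,z)[:2] for u,v in k[:,0]],np.float32);print(z,cv2.minAreaRect(w*1000))
cv2.imwrite('pics/w7.png',cv2.resize(c['pixels'][60:330,150:450],None,fx=2.2,fy=2.2))
mv([.4733,.2535,.12],85.2)"
```

```text
(252, 119, 56, 11)
0.054 ((472.27410888671875, 252.4463653564453), (61.932823181152344, 10.85268783569336), 85.24381256103516)
0.074 ((471.5279846191406, 252.63143920898438), (58.41391372680664, 10.236062049865723), 85.24398803710938)
dpos [ 0.0669 -0.0003  0.122 ] drot [ 0.3  0.1 90. ] rows 13.0
```

View pics/w7.png

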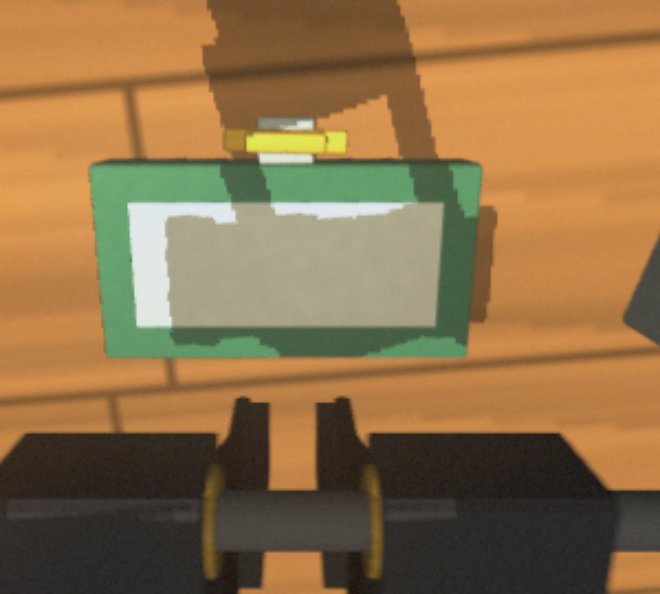

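The lid is shut flat, and the turnbutton bar lies along the front at (285,141), aligned with the tin. I'll move over it.

Request:
arm_command:
  delta_rot:
    - [0, 0, 90]
    - [0, 0, 90]
    - [0, 0, 90]
    - [0, 0, 90]
    - [0, 0, 90]
    - [0, 0, 90]
    - [0, 0, 90]
    - [0, 0, 90]
    - [0, 0, 90]
    - [0, 0, 90]
    - [0, 0, 90]
    - [0, 0, 90]
  delta_pos:
    - [0.067, 0, 0]
    - [0.067, 0, 0.03]
    - [0.067, 0, 0.06]
    - [0.067, 0, 0.09]
    - [0.067, 0, 0.122]
    - [0.067, 0, 0.122]
    - [0.067, 0, 0.122]
    - [0.067, 0, 0.122]
    - [0.067, 0, 0.122]
    - [0.067, 0, 0.122]
    - [0.067, 0, 0.122]
    - [0.067, 0, 0.122]
  gripper: [0.1, 0.1, 0.1, 0.1, 0.1, 0.1, 0.1, 0.1, 0.1, 0.1, 0.1, 0.1]

```text
time: 37.23
position: [0.4692, 0.2526, 0.1157]
tool_rot: [0.714, 0.7, -0.002, -0.001]
ft_force: [0.2, 0.8, 0.8]
grip_width: 0.0391
grip_force: 0.0
```

Request:
arm_command:
  delta_rot:
    - [0, 0, 5]
    - [0, 0, 5]
    - [0, 0, 5]
    - [0, 0, 5]
  delta_pos:
    - [0, 0, 0]
    - [0, 0, 0]
    - [0, 0, 0]
    - [0, 0, 0]
  gripper: [0.1, 0.1, 0.1, 0.1]

```text
time: 37.57
position: [0.4704, 0.253, 0.1169]
tool_rot: [0.741, 0.672, -0.001, -0.001]
ft_force: [-0.5, -0.4, 0.2]
grip_width: 0.0394
grip_force: 0.0
```

```bash
python3 -c "
from h import *
mv([.4728,.253,.057],85.2);print(status.get_obs()['q'],status.get_obs()['grip_width'])"
```

```text
dpos [0.0003 0.0025 0.0599] drot [-0.1  0.1 -0.8] rows 2.0
[2.84038430e-01 5.61387328e-01 1.75522423e+00 3.13092999e-05
 8.27783325e-01 3.81892687e-01] 0.039436085021629326
```

Request:
arm_command:
  delta_rot:
    - [0, 0, -0.8]
    - [0, 0, -0.8]
    - [0, 0, -0.8]
    - [0, 0, -0.8]
    - [0, 0, -0.8]
    - [0, 0, -0.8]
    - [0, 0, -0.8]
    - [0, 0, -0.8]
    - [0, 0, -0.8]
    - [0, 0, -0.8]
    - [0, 0, -0.8]
    - [0, 0, -0.8]
  delta_pos:
    - [0, 0.002, 0.02]
    - [0, 0.002, 0.04]
    - [0, 0.002, 0.055]
    - [0, 0.002, 0.06]
    - [0, 0.002, 0.06]
    - [0, 0.002, 0.06]
    - [0, 0.002, 0.06]
    - [0, 0.002, 0.06]
    - [0, 0.002, 0.06]
    - [0, 0.002, 0.06]
    - [0, 0.002, 0.06]
    - [0, 0.002, 0.06]
  gripper: [0.1, 0.1, 0.1, 0.1, 0.1, 1, 1, 1, 1, 1, 1, 1]
  grip_force: 20

```text
time: 38.57
position: [0.4728, 0.2532, 0.0586]
tool_rot: [0.737, 0.676, -0.0, -0.0]
ft_force: [-1.9, 0.7, 5.1]
grip_width: 0.0099
grip_force: 20.0
```

Request:
arm_command:
  delta_rot:
    - [0, 0, 5]
    - [0, 0, 10]
    - [0, 0, 16]
    - [0, 0, 22]
    - [0, 0, 28]
    - [0, 0, 34]
    - [0, 0, 40]
    - [0, 0, 46]
    - [0, 0, 50]
    - [0, 0, 50]
  delta_pos:
    - [0, 0, 0]
    - [0, 0, 0]
    - [0, 0, 0]
    - [0, 0, 0]
    - [0, 0, 0]
    - [0, 0, 0]
    - [0, 0, 0]
    - [0, 0, 0]
    - [0, 0, 0]
    - [0, 0, 0]
  gripper: [1, 1, 1, 1, 1, 1, 1, 1, 1, 1]

```text
time: 39.4
position: [0.474, 0.2525, 0.0586]
tool_rot: [0.954, 0.301, 0.0, 0.001]
ft_force: [-0.6, -3.5, 5.4]
grip_width: 0.0099
grip_force: 20.0
```

Request:
arm_command:
  delta_rot:
    - [0, 0, 5]
    - [0, 0, 10]
    - [0, 0, 16]
    - [0, 0, 22]
    - [0, 0, 28]
    - [0, 0, 34]
    - [0, 0, 38]
    - [0, 0, 40]
    - [0, 0, 42]
    - [0, 0, 43]
    - [0, 0, 43]
  delta_pos:
    - [0, 0, 0]
    - [0, 0, 0]
    - [0, 0, 0]
    - [0, 0, 0]
    - [0, 0, 0]
    - [0, 0, 0]
    - [0, 0, 0]
    - [0, 0, 0]
    - [0, 0, 0]
    - [0, 0, 0]
    - [0, 0, 0]
  gripper: [1, 1, 1, 1, 1, 1, 1, 1, 1, 1, 1]

```text
time: 40.32
position: [0.4744, 0.2515, 0.0585]
tool_rot: [0.998, -0.066, 0.001, 0.001]
ft_force: [1.2, -7.4, 4.1]
grip_width: 0.0101
grip_force: 20.6
```

```bash
python3 -c "
from h import *
o=status.get_obs();print(o['moment'],o['ft_force'],R.from_quat(o['tool_rot']).as_euler('xyz',degrees=True),o['grip_width'],o['q'])"
```

```text
[-1.22968183  0.06991639  0.3797553 ] [ 1.24842624 -7.35552876  4.06213416] [ 1.79850154e+02 -1.11991347e-01 -7.61302537e+00] 0.010064032568054085 [ 0.2811409   0.66266579  1.78303595 -0.00496585  0.6951596   1.98862451]
```

Request:
arm_command:
  delta_rot:
    - [0, 0, 0]
    - [0, 0, 0]
    - [0, 0, 0]
    - [0, 0, 0]
    - [0, 0, 0]
    - [0, 0, 0]
    - [0, 0, 0]
    - [0, 0, 0]
    - [0, 0, 0]
    - [0, 0, 0]
    - [0, 0, 0]
    - [0, 0, 0]
  delta_pos:
    - [0, 0, 0]
    - [0, 0, 0]
    - [0, 0, 0]
    - [0, 0, 0]
    - [0, 0, -0.02]
    - [0, 0, -0.05]
    - [0, 0, -0.09]
    - [0, 0, -0.13]
    - [0, 0, -0.17]
    - [0, 0, -0.19]
    - [0, 0, -0.19]
    - [0, 0, -0.19]
  gripper: [0.2, 0.2, 0.2, 0.2, 0.2, 0.2, 0.2, 0.2, 0.2, 0.2, 0.2, 0.2]

```text
time: 41.32
position: [0.4739, 0.2535, 0.2492]
tool_rot: [0.998, -0.069, 0.001, -0.001]
ft_force: [0.5, 0.2, -1.1]
grip_width: 0.0346
grip_force: 0.0
```

```bash
python3 -c "
from h import *
c=cam('scene');a=cv2.resize(c['pixels'][120:300,40:460],None,fx=1.8,fy=1.8)
cv2.imwrite('pics/s8.png',a)
for n in('top','scene','wrist'):
  c=cam(n);h=cv2.cvtColor(c['pixels'],cv2.COLOR_BGR2HSV);m=cv2.inRange(h,(20,120,90),(35,255,255))
  for k in cv2.findContours(m,0,1)[0]:
    w=np.array([pix2w(c,u,v,.06)[:2] for u,v in k[:,0]],np.float32);r=cv2.minAreaRect(w*1000)
    if max(r[1])>25 and max(r[1])<120 and r[0][1]>100:print(n,r)
"
```

```text
scene ((-883.75146484375, 134.83323669433594), (7.148685932159424, 32.44736862182617), 82.4239273071289)
scene ((-915.17724609375, 171.03353881835938), (13.07812786102295, 62.62831497192383), 63.71608352661133)
scene ((-958.6968994140625, 223.6756134033203), (15.637855529785156, 35.358150482177734), 72.41449737548828)
scene ((-1046.05224609375, 184.5802459716797), (5.315277099609375, 52.01262664794922), 73.4069595336914)
scene ((-1085.7913818359375, 275.8377685546875), (5.555853843688965, 110.0340347290039), 72.11296081542969)
scene ((-1114.216552734375, 261.81829833984375), (20.818998336791992, 111.02898406982422), 69.19799041748047)
scene ((-1160.8753662109375, 233.03485107421875), (15.012910842895508, 59.59684371948242), 88.76020050048828)
scene ((-1221.8408203125, 219.21707153320312), (45.649024963378906, 4.397125720977783), 10.6883544921875)
scene ((-1223.8826904296875, 255.21627807617188), (17.279003143310547, 37.87632369995117), 56.19394302368164)
scene ((-1225.897705078125, 288.9177551269531), (38.498497009277344, 23.322416305541992), 30.2381591796875)
wrist ((296.9780578613281, 170.94378662109375), (4.027174949645996, 28.305456161499023), 86.6228256225586)
```

View pics/s8.png

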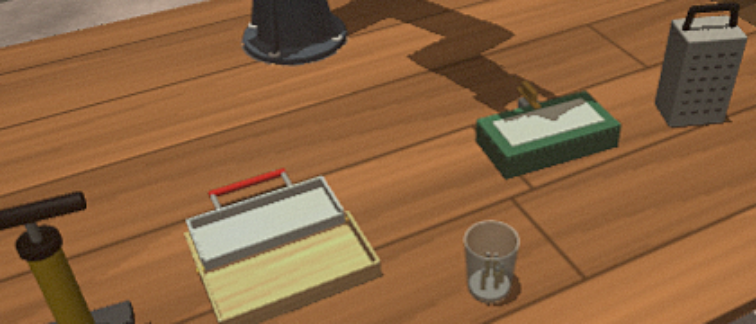

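The lid is shut, the tray is flat and empty, and the button at (532,95) is turned. It's in shadow there, so I'll measure its angle before handing in.

```bash
python3 -c "
from h import *
c=cam('scene');s=np.s_[160:185,318:350]
h=cv2.cvtColor(c['pixels'],cv2.COLOR_BGR2HSV)
m=np.zeros(h.shape[:2],np.uint8);m[s]=cv2.inRange(h[s],(19,130,40),(40,255,255))
v,u=np.nonzero(m);w=np.array([pix2w(c,a,b,.074) for a,b in zip(u,v)]);print(len(u),u.min(),u.max(),v.min(),v.max())
B=np.array([.4733,.2535])
for f in(0,1.2,1.4,1.57):
  t=np.radians(90-4.84)-f;d=np.array([np.cos(t),np.sin(t)]);print(f,[w2pix(c,[*(B+e*.032*d),.054]).round(1).tolist() for e in(-1,1)],[w2pix(c,[*(B+e*.02*d),.074]).round(1).tolist() for e in(-1,1)])
cv2.imwrite('pics/s9.png',cv2.resize(c['pixels'][155:195,305:365],None,fx=10,fy=10))
"
```

```text
20 325 347 165 180
0 [[324.9, 175.7], [343.4, 170.9]] [[328.8, 169.3], [340.5, 166.3]]
1.2 [[326.2, 169.2], [342.4, 177.5]] [[329.6, 165.2], [339.8, 170.4]]
1.4 [[327.7, 168.4], [340.9, 178.3]] [[330.6, 164.8], [338.9, 170.9]]
1.57 [[329.2, 168.0], [339.4, 178.8]] [[331.5, 164.5], [337.9, 171.2]]
```

View pics/s9.png

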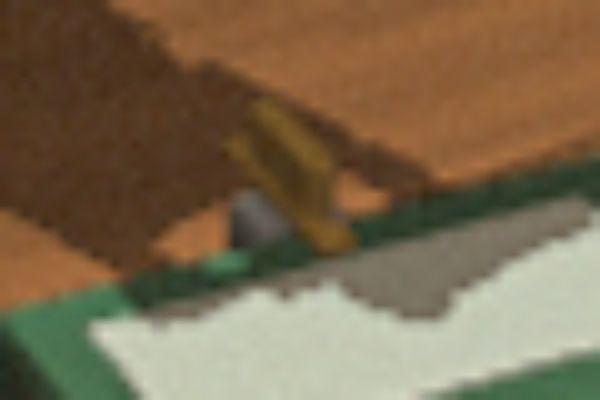

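The fin's top edge runs from (331.5,165) to (338,171), which matches the button at its 1.57 stop.

```bash
python3 -c "
from rig import robot
print(robot.hand_in())"
```

```text
the job is handed in; nothing more can be done
None
```

I handed the job in at about 41 s: both pads (only two were there) were tipped and set in the tin black side up. The lid is shut, the turnbutton is at its stop across the lid, and the tray is back down flat; the pump, grater and tumbler were not touched. I didn't look at the pads again after setting them in the tin.

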